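# Put the mineral specimens away in their flip-cap vials

## Task

Put every mineral specimen on the felt pad into the vial in the rack whose cap has the same colour: flick that cap open, drop the stone in, and press the cap fully shut again (two to four stones are there; every cap must be shut in the end). When all of them are put away, push the rack's front gate shut until it clicks home on its catch, and leave the mug, the stapler and the sticky notes where they are.

Things in the scene. Friction and masses are not known exactly. Their poses are not given: they have to be found in the camera images.
- rack: Plywood carrying rack fixed to the desk, 128 (x, from -74 to 54) x 270 (y) x 50 mm high, open on top. Origin on its underside; its front, closed by the gate, looks along -x. Four vials stand in it at x = 0 and y = -87, -29, 29, 87 mm (any colour at any place), between dividers 38 mm high.
- gate (a joint): Side-hinged wooden front gate of the rack: board 258 mm long, 8 thick, from 9 to 53 mm above the desk. Rad: 0 = shut on its stop, grows as it swings out; starts at 0.35 to 0.7, at most 1.2. At 0.04 to 0.01 a catch takes 2 to 6 N at mid-length to pass, either way, then it snaps home; elsewhere light friction holds it. Push its outer face to shut it.
- gate_hinge (a point): On the gate's upright hinge line, at the rack's -y end, mid-height of the gate (31 mm above the desk) and mid-thickness. The shut gate runs from here along the rack's +y; open by angle a it runs along the rack's (-sin a, cos a).
- gate_edge (a point): Free end of the gate, on its outer face, at mid-height, 262 mm from the hinge line.
- vial_red: Clear flip-cap vial with the red cap, fixed upright in the rack: outer diameter 40, bore 34, rim 62 mm above its origin (centre of its underside, 8 mm above the desk), inner floor at 4 mm. Axes as the rack's; the cap's thumb tab points to -x; the cap's hinge line runs along y, 23 mm to +x of the vial's axis and 65 mm above its origin.
- cap_red (a joint): Hinge of the red cap, rad: 0 = pressed fully shut (all start so), grows as the front rises; 1.57 = upright, 2.0 = back on its stop. Below 0.16 a snap catch takes 1 to 4 N at the tab to pass, either way (up to 9 N pressing on the middle of the cap); elsewhere friction holds it where it is left.
- tab_red (a point): On the red cap's thumb tab, mid-thickness, 58 mm from the hinge line (73 mm above the desk when shut), moving with the cap: pinch here across y. The tab is a bar 10 mm wide (y), 6 mm thick, reaching from the edge of the round cap (41 mm diameter, 5 mm thick) out to 68 mm from the hinge line.
- stone_red: Loose red mineral specimen, a block 22 (x) x 16 (y) x 16 (z) mm with rough crystals on top, about 15 g. Origin: centre of its underside. May be absent.
- vial_yellow: Clear flip-cap vial with the yellow cap, fixed upright in the rack: outer diameter 40, bore 34, rim 62 mm above its origin (centre of its underside, 8 mm above the desk), inner floor at 4 mm. Axes as the rack's; the cap's thumb tab points to -x; the cap's hinge line runs along y, 23 mm to +x of the vial's axis and 65 mm above its origin.
- cap_yellow (a joint): Hinge of the yellow cap, rad: 0 = pressed fully shut (all start so), grows as the front rises; 1.57 = upright, 2.0 = back on its stop. Below 0.16 a snap catch takes 1 to 4 N at the tab to pass, either way (up to 9 N pressing on the middle of the cap); elsewhere friction holds it where it is left.
- tab_yellow (a point): On the yellow cap's thumb tab, mid-thickness, 58 mm from the hinge line (73 mm above the desk when shut), moving with the cap: pinch here across y. The tab is a bar 10 mm wide (y), 6 mm thick, reaching from the edge of the round cap (41 mm diameter, 5 mm thick) out to 68 mm from the hinge line.
- stone_yellow: Loose yellow mineral specimen, a block 22 (x) x 16 (y) x 16 (z) mm with rough crystals on top, about 15 g. Origin: centre of its underside. May be absent.
- vial_green: Clear flip-cap vial with the green cap, fixed upright in the rack: outer diameter 40, bore 34, rim 62 mm above its origin (centre of its underside, 8 mm above the desk), inner floor at 4 mm. Axes as the rack's; the cap's thumb tab points to -x; the cap's hinge line runs along y, 23 mm to +x of the vial's axis and 65 mm above its origin.
- cap_green (a joint): Hinge of the green cap, rad: 0 = pressed fully shut (all start so), grows as the front rises; 1.57 = upright, 2.0 = back on its stop. Below 0.16 a snap catch takes 1 to 4 N at the tab to pass, either way (up to 9 N pressing on the middle of the cap); elsewhere friction holds it where it is left.
- tab_green (a point): On the green cap's thumb tab, mid-thickness, 58 mm from the hinge line (73 mm above the desk when shut), moving with the cap: pinch here across y. The tab is a bar 10 mm wide (y), 6 mm thick, reaching from the edge of the round cap (41 mm diameter, 5 mm thick) out to 68 mm from the hinge line.
- stone_green: Loose green mineral specimen, a block 22 (x) x 16 (y) x 16 (z) mm with rough crystals on top, about 15 g. Origin: centre of its underside. May be absent.
- vial_blue: Clear flip-cap vial with the blue cap, fixed upright in the rack: outer diameter 40, bore 34, rim 62 mm above its origin (centre of its underside, 8 mm above the desk), inner floor at 4 mm. Axes as the rack's; the cap's thumb tab points to -x; the cap's hinge line runs along y, 23 mm to +x of the vial's axis and 65 mm above its origin.
- cap_blue (a joint): Hinge of the blue cap, rad: 0 = pressed fully shut (all start so), grows as the front rises; 1.57 = upright, 2.0 = back on its stop. Below 0.16 a snap catch takes 1 to 4 N at the tab to pass, either way (up to 9 N pressing on the middle of the cap); elsewhere friction holds it where it is left.
- tab_blue (a point): On the blue cap's thumb tab, mid-thickness, 58 mm from the hinge line (73 mm above the desk when shut), moving with the cap: pinch here across y. The tab is a bar 10 mm wide (y), 6 mm thick, reaching from the edge of the round cap (41 mm diameter, 5 mm thick) out to 68 mm from the hinge line.
- stone_blue: Loose blue mineral specimen, a block 22 (x) x 16 (y) x 16 (z) mm with rough crystals on top, about 15 g. Origin: centre of its underside. May be absent.
- pad: Light grey felt pad, 200 x 180 x 3 mm, flat on the desk and fixed; the specimens start on it. Origin: centre of its underside.
- mug: White mug, 80 mm wide, 92 mm tall, standing on the desk; leave it alone. Origin: centre of its underside.
- stapler: Red and black stapler, 130 x 36 x 47 mm, on the desk; leave it alone. Origin: centre of its underside.
- notes: Block of yellow sticky notes, 76 x 76 x 26 mm, on the desk; leave it alone. Origin: centre of its underside.

How it is judged:
On the way, in this order (a step that is already met when the one before it is completed fails the run):
1. every specimen is inside the vial of its own colour and all four caps are pressed shut (horizontal distance between stone_red and vial_red below 0.02 m and z of stone_red in the frame of vial_red between 0 and 0.05 m and horizontal distance between stone_yellow and vial_yellow below 0.02 m and z of stone_yellow in the frame of vial_yellow between 0 and 0.05 m and horizontal distance between stone_green and vial_green below 0.02 m and z of stone_green in the frame of vial_green between 0 and 0.05 m and horizontal distance between stone_blue and vial_blue below 0.02 m and z of stone_blue in the frame of vial_blue between 0 and 0.05 m and value of joint each of cap_red, cap_yellow, cap_green, cap_blue below 0.06 rad), for 0.2 s.
2. after that, the gate is pushed home on its catch (value of joint gate below 0.014 rad), for 0.2 s.
At the end, for the whole second after the job is handed in: Every specimen present lies at rest inside the vial of its own colour (its origin within 20 mm of the vial's axis and less than 50 mm above its foot), all four caps are shut (under 0.06 rad) and the gate is home on its catch (under 0.014 rad) (all of step 1 and value of joint gate below 0.014 rad and linear speed of each of stone_red, stone_yellow, stone_green, stone_blue below 0.02 m/s); the robot touches nothing.
It fails at once if the mug, the stapler or the sticky notes are shifted by more than 30 mm (distance of any of mug, stapler, notes from where it was at the start of the episode above 0.03 m).
Of stone_red, stone_yellow, stone_green, stone_blue only 2 to 4 are there at a start; the rules pass over those that are not, and their reading is None.
At some moment in a run one of stone_red, stone_yellow, stone_green, stone_blue may be knocked a few centimetres aside while the robot is not near it.
It also fails if it takes over 210 s, if anything falls off the work surface, if the arm or the gripper's body presses on something with over 40 N, if the wrist force passes 120 N, or if a joint passes its speed limit or range.

## Robot

A 6-joint arm with a two-finger parallel gripper is mounted at the origin on the work surface. World frame = base frame: x ahead of the robot, y to its left, z up, the work surface at z = 0. Lengths are in m, angles in rad, forces in N, time in s.
With the tool pointing down it reaches from about 0.375 to 0.9 m from the base axis. Payload 3.1 kg.
Tool frame: the origin (TCP) lies midway between the tips of the shut fingers; the grasp point (between the pads) lies 19 mm behind it; z points along the fingers, y is the line along which they close (so a half turn about z gives the same grasp; the last joint's range is limited). The gripper opens to 87 mm and grips with 3 to 60 N. Pads are 19 mm wide; open, the fingers measure 117 mm over their backs; the gripper's body (75 mm by 190 mm) begins 51 mm behind the grasp point.
Start: joints at [-1.458, 0.527, 1.433, -0, 1.181, -0.178], TCP at [0.18, -0.599, 0.223] pointing down, gripper open.
Joint ranges: [-3.08, 3.08], [-0.75, 2.2], [0.22, 2.44], [-1.43, 4.57], [0, 2.65], [-2.85, 2.85]. Speed limits (rad/s): [2.79, 2.79, 3.14, 3.14, 3.14, 3.14].

## Interface

Orientations are given as a unit quaternion [x, y, z, w].
In Python, from rig import robot gives the robot as it stands.
- The arm moves only by the shell command python3 -m jog 'ROWS' [FORCE]. ROWS is a JSON object of lists of equal length, an entry for each row: "dp": the shift along the tool's x, y, z in mm, a list of three; "delta_rot": the turn, a rotation vector about the tool's x, y, z in rad, a list of three; "gripper": the opening, from -1 (shut) to 1 (fully open). A call has 1 to 12 rows; each row is the pose to reach, as a shift and turn from the pose commanded when the call began, along the tool's axes at that moment; what a row does not reach only later rows make up. A row lasts 1/10 s, in which the tool goes at most 50 mm and 8.59 degrees, less where a joint would pass 70% of its speed; a pose out of reach is approached as far as the arm can. A call with a gripper value outside its range is refused whole. The fingers move at their own pace and stop on an object; FORCE is the grip in N (left out, the last holds). Time passes only in rows, so rows that repeat a pose let the fingers close. It gives the time, the measured TCP pose, the force, the opening and the grip force at its end, in the units of the state.
- robot.get_obs(): the state, without advancing time (a new reading comes with each control period).
- robot.camera(name): name is "scene" or "side" or "wrist"; returns the picture (384x512x3 uint8, red, green, blue); there is no depth.
- robot.camera_model(name): a dict with "fx", "fy", "cx", "cy" (pixels), "xyz" and "orientation" of the camera in the world; the wrist camera has in their place "T_tool_cam" (4x4, takes a point from camera to tool coordinates, whose origin is the TCP and whose axes are the flange's). Camera axes: x right, y down, z forward; pixel columns grow to the right and rows downward; lengths in m; the calibration is good to about 2 mm. The wrist camera is an equidistant fisheye: a pixel r from the principal point sees the ray r / f radians off the axis. A picture is of the moment at which its call begins: read the wrist's pose just before it. camera_model takes no time and is no camera call.
- robot.hand_in(): hands the job in; it is judged then, once.
Trained networks look in the newest picture that a camera, given by its name, has taken for a name from the list of things; names that differ only in an ending like _2 or _b are one class to them, and where a whole thing is asked for, a point or a joint stands for the part that bears it (a point fixed in the world has none). Each returns a list of dicts, best first, with "score" (0 to 1); they miss things now and then, are a little off and sometimes report something else, mostly with a low value. They report only what shows in the picture. A call takes as long as a camera call.
- robot.search_frame(name, camera): "rect" ([left, top, right, bottom] in pixels, round what is visible of it).
The state is a dict: "time": time; "q": joint angles; "joint_velocities": joint speeds; "joint_torque": joint torques, N m; "position": TCP position; "tool_rot": TCP orientation; "ft_force": force on the tool from outside, world axes, zero at the start; "moment": the same for the moment, N m; "grip_width": finger opening in m; "grip_force": force on a finger pad.
Only numpy, scipy, OpenCV 4.12 (cv2) and the standard library are available. Lean on these libraries where they do the work, as an engineer would, in place of code of your own. Each camera call takes 0.05 s, during which the arm holds its last target. There are 200 camera calls.

## Working session

There is one attempt and no reset: what is moved stays moved. The work goes in short steps, Python scripts to look and compute and a shell command to move; the robot and the scene stay as the last step left them, time stands still between calls to the robot, and variables do not carry over. Pictures are saved under pics/ and viewed, at most 14 in all, crops included, and the job is handed in when it is done.

```bash
ls; mkdir -p pics
python3 - <<'E'
from rig import robot
import cv2,numpy as np
o=robot.get_obs(); print(o)
for n in ["scene","side","wrist"]:
    im=robot.camera(n); cv2.imwrite(f"pics/{n}0.png",im[:,:,::-1]); print(n,robot.camera_model(n))
    if n!="wrist":
        for t in ["rack","gate","gate_edge","pad","mug","stapler","notes"]+[f"{k}_{c}" for k in("stone","cap") for c in("red","yellow","green","blue")]:
            r=robot.search_frame(t,n)
            print(t,[(np.round(d["rect"]).tolist(),round(d["score"],2)) for d in r[:2]])
a=cv2.imread("pics/scene0.png");b=cv2.imread("pics/side0.png")
E
```

```text
pics
{'time': 0.0, 'q': array([-1.45749196e+00,  5.28455149e-01,  1.43393005e+00,  1.21456255e-05,
        1.18136024e+00, -1.78474277e-01]), 'joint_velocities': array([ 4.32729441e-05, -8.93121876e-04, -6.87823534e-04,  2.48934422e-05,
        5.10021843e-06,  5.51451178e-04]), 'joint_torque': array([ 3.57149020e-04, -4.40044284e+01, -1.76591420e+01,  6.30803942e-02,
        5.82025596e-02, -1.71801908e-04]), 'position': array([ 0.17974736, -0.59782528,  0.22156957]), 'tool_rot': array([ 9.89376777e-01,  1.45369991e-01,  4.06805296e-05, -1.07563512e-03]), 'ft_force': array([-0.81487851, -0.38958543, -0.89052982]), 'moment': array([-0.0181081 ,  0.03096585,  0.03178543]), 'grip_force': 0.0, 'grip_width': 0.08681909888935298}
scene {'fx': 354.2478677669493, 'fy': 354.2478677669493, 'cx': 254.63779730163387, 'cy': 189.10718337140537, 'xyz': array([1.19338516, 0.39962309, 0.70583422]), 'orientation': array([ 0.37497041,  0.82699624, -0.38019448, -0.17585953])}
rack [([216.0, 154.0, 335.0, 232.0], 0.93)]
gate [([256.0, 155.0, 334.0, 181.0], 0.77), ([216.0, 156.0, 332.0, 235.0], 0.61)]
ga
[... 1635 characters left out ...]
e [([192.0, 270.0, 199.0, 279.0], 0.59)]
cap_red []
cap_yellow [([231.0, 192.0, 245.0, 207.0], 0.52), ([335.0, 153.0, 378.0, 177.0], 0.42)]
cap_green [([284.0, 165.0, 302.0, 179.0], 0.49)]
cap_blue [([248.0, 182.0, 266.0, 199.0], 0.45)]
wrist {'fx': 297.3186396354542, 'fy': 297.3186396354542, 'cx': 250.6533035023779, 'cy': 188.05715731061605, 'T_tool_cam': array([[-1.18067667e-03, -9.69464757e-01, -2.45227835e-01,
         6.61068385e-02],
       [ 9.99998992e-01, -1.33794521e-03,  4.74722825e-04,
        -7.87550648e-04],
       [-7.88328455e-04, -2.45227028e-01,  9.69465360e-01,
        -1.63181593e-01],
       [ 0.00000000e+00,  0.00000000e+00,  0.00000000e+00,
         1.00000000e+00]])}
```

View pics/scene0.png

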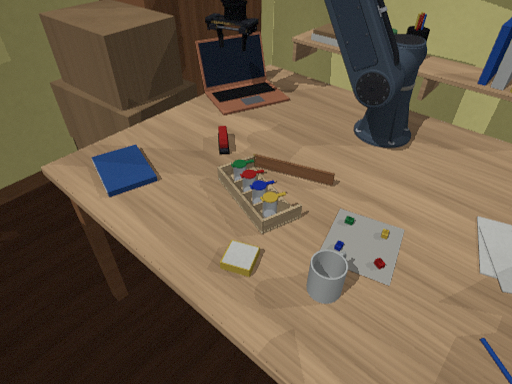

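View pics/side0.png

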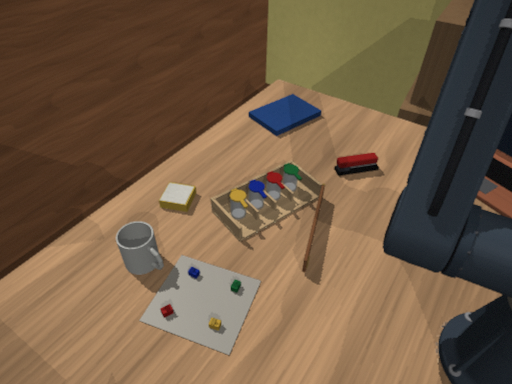

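Both views show four stones on the pad. In the scene picture they are green (349,220), yellow (385,235), blue (339,245) and red (379,264). From the hinge end, the caps run green, red, blue, yellow, and the gate is open with its free end at about (333,181). Next I'll triangulate them.

```bash
cat > h.py <<'E'
import numpy as np,cv2
from rig import robot
from scipy.spatial.transform import Rotation as R
def cam(n,obs=None):
    m=robot.camera_model(n); f,c=m["fx"],np.array([m["cx"],m["cy"]])
    if n=="wrist":
        T=np.eye(4);T[:3,:3]=R.from_quat(obs["tool_rot"]).as_matrix();T[:3,3]=obs["position"];T=T@np.array(m["T_tool_cam"])
    else:
        T=np.eye(4);T[:3,:3]=R.from_quat(m["orientation"]).as_matrix();T[:3,3]=m["xyz"]
    return f,c,T,n=="wrist"
def ray(k,uv):
    f,c,T,w=k; d=(np.array(uv,float)-c)/f
    if w:
        t=np.linalg.norm(d); v=np.array([*(d/max(t,1e-9)*np.sin(t)),np.cos(t)])
    else: v=np.array([*d,1.])
    return T[:3,3],T[:3,:3]@v
def onz(k,uv,z):
    o,d=ray(k,uv); return o+d*(z-o[2])/d[2]
def proj(k,p):
    f,c,T,w=k; v=T[:3,:3].T@(np.array(p,float)-T[:3,3])
    if w:
        r=np.hypot(v[0],v[1]); return c+f*np.arctan2(r,v[2])*v[:2]/max(r,1e-9)
    return c+f*v[:2]/v[2]
HUE={"red":[(0,8),(172,180)],"yellow":[(20,34)],"green":[(50,85)],"blue":[(105,130)]}
def blobs(im,col,amin=15,s=130,v=50):
    h=cv2.cvtColor(np.ascontiguousarray(im),cv2.COLOR_RGB2HSV)
    m=np.zeros(h.shape[:2],np.uint8)
    for a,b in HUE[col]: m|=cv2.inRange(h,(a,s,v),(b,255,255))
    n,l,st,ce=cv2.connectedComponentsWithStats(m)
    return [(ce[i].round(1),st[i].tolist(),l==i) for i in range(1,n) if st[i][4]>=amin]
def down(pos_yaw): pass
E
python3 - <<'E'
from h import *
for n in("scene","side"):
    im=cv2.imread(f"pics/{n}0.png")[:,:,::-1];k=cam(n)
    for c in HUE:
        for ce,st,m in blobs(im,c):
            print(n,c,ce,st[:5],"z.011",onz(k,ce,.011)[:2].round(3),"z.073",onz(k,ce,.073)[:2].round(3))
k=cam("scene")
print("gate free top",onz(k,(333,179),.053),"hinge top",onz(k,(256,156),.053))
k=cam("side");print(onz(k,(305,269),.031),onz(k,(322,186),.053))
E
```

```text
scene red [419.9  21.7] [416, 13, 9, 18, 55] z.011 [-1.501 -0.444] z.073 [-1.26  -0.369]
scene red [222.7 136.6] [218, 126, 10, 22, 192] z.011 [ 0.431 -0.414] z.073 [ 0.499 -0.341]
scene red [250.4 173.2] [240, 169, 24, 10, 133] z.011 [ 0.527 -0.194] z.073 [ 0.586 -0.141]
scene red [379.1 262.9] [374, 258, 11, 11, 77] z.011 [0.585 0.277] z.073 [0.639 0.288]
scene yellow [417.3  19.8] [414, 12, 9, 17, 34] z.011 [-1.534 -0.475] z.073 [-1.291 -0.397]
scene yellow [215.9  22. ] [211, 21, 11, 3, 15] z.011 [-0.559 -1.469] z.073 [-0.403 -1.302]
scene yellow [271.5 196.3] [261, 192, 25, 11, 169] z.011 [ 0.568 -0.074] z.073 [ 0.624 -0.031]
scene yellow [384.7 233.5] [381, 229, 8, 10, 55] z.011 [0.485 0.244] z.073 [0.549 0.258]
scene yellow [238.4 265.4] [220, 240, 40, 37, 298] z.011 [0.816 0.025] z.073 [0.85  0.058]
scene green [240.7 163.1] [232, 160, 22, 8, 106] z.011 [ 0.507 -0.254] z.073 [ 0.569 -0.196]
scene green [349.3 220.2] [345, 217, 9, 8, 52] z.011 [0.504 0.149] z.073 [0.565 0.171]
scene blue [423.1  22.3] [421, 15, 6, 15, 23] z.011 [-1.502 -0.422] z.073 [-1.261 -0.349]
scene blue 
[... 904 characters left out ...]
w [214.6 323.4] [209, 318, 12, 12, 110] z.011 [0.485 0.241] z.073 [0.462 0.265]
side green [291.5 169.9] [284, 164, 17, 16, 132] z.011 [ 0.601 -0.266] z.073 [ 0.568 -0.198]
side green [235.1 285.6] [231, 280, 9, 12, 75] z.011 [0.504 0.146] z.073 [0.479 0.179]
side blue [284.3 114.1] [249, 95, 72, 40, 1592] z.011 [ 0.776 -0.516] z.073 [ 0.727 -0.427]
side blue [256.9 187.1] [249, 180, 17, 18, 172] z.011 [ 0.643 -0.145] z.073 [ 0.605 -0.088]
side blue [193.5 272.1] [189, 267, 10, 11, 78] z.011 [0.601 0.171] z.073 [0.567 0.201]
gate free top [0.42676884 0.04254502 0.053     ] hinge top [ 0.4885315  -0.20382553  0.053     ]
[0.39430933 0.03505497 0.031     ] [ 0.47935942 -0.20855274  0.053     ]
```

```bash
cat >> h.py <<'E'
def go(x,y,z,yaw):
    o=robot.get_obs(); r=R.from_quat(o["tool_rot"])
    t=R.from_euler("z",yaw)*R.from_quat([1,0,0,0])
    dp=r.inv().apply(np.array([x,y,z])-o["position"])*1e3
    dr=(r.inv()*t).as_rotvec()
    print("t",round(o["time"],2),"pos",(o["position"]*1e3).round(1),"dp",dp.round(1),"rot",dr.round(3),"w",round(o["grip_width"]*1e3,1))
E
python3 - <<'E'
from h import *
for n,u in(("scene",(325,295)),("side",(140,265))): print(onz(cam(n),u,0).round(3))
print(onz(cam("scene"),(327,264),.092).round(3),onz(cam("side"),(137,234),.092).round(3))
go(.54,-.10,.26,-.326)
E
```

```text
[0.741 0.223 0.   ]
[0.721 0.22  0.   ]
[0.732 0.208 0.092] [0.722 0.204 0.092]
t 1.65 pos [ 179.8 -598.6  222.6] dp [ 488.4 -373.9  -37.5] rot [0.    0.    0.618] w 87.2
```

```bash
python3 -m jog '{"dp":[[40,-30,-20],[80,-60,-37],[120,-90,-37],[160,-120,-37],[200,-152,-37],[240,-183,-37],[280,-214,-37],[320,-245,-37],[360,-276,-37],[400,-306,-37],[440,-337,-37],[488,-374,-37]],"delta_rot":[[0,0,0.05],[0,0,0.1],[0,0,0.15],[0,0,0.2],[0,0,0.25],[0,0,0.3],[0,0,0.36],[0,0,0.42],[0,0,0.48],[0,0,0.54],[0,0,0.6],[0,0,0.618]],"gripper":[-0.4,-0.4,-0.4,-0.4,-0.4,-0.4,-0.4,-0.4,-0.4,-0.4,-0.4,-0.4]}'
python3 - <<'E'
from h import *
go(.54,-.10,.26,-.326)
o=robot.get_obs(); print(o["q"].round(2),o["joint_velocities"].round(3))
E
```

```text
time: 2.85
position: [0.5283, -0.1154, 0.2598]
tool_rot: [0.987, -0.163, 0.0, 0.0]
ft_force: [0.9, -0.7, -0.1]
grip_width: 0.0257
grip_force: 0.0
t 2.85 pos [ 528.3 -115.4  259.8] dp [  6.1 -18.3  -0.2] rot [ 0.    -0.001 -0.002] w 25.7
[-0.42  0.37  1.6  -0.    1.17  1.48] [ 0.944  0.258 -0.432 -0.003  0.156  1.095]
```

```bash
python3 -m jog '{"dp":[[0,0,0],[0,0,0]],"delta_rot":[[0,0,0],[0,0,0]],"gripper":[-0.4,-0.4]}' | head -2
python3 - <<'E'
from h import *
o=robot.get_obs(); im=robot.camera("wrist"); cv2.imwrite("pics/w1.png",im[:,:,::-1]); k=cam("wrist",o)
np.save("w1.npy",np.concatenate([o["position"],o["tool_rot"]]))
go(.54,-.10,.26,-.326)
for c in HUE:
    for ce,st,m in blobs(im,c,60): print(c,ce,st,onz(k,ce,.075).round(4))
E
```

```text
time: 3.05
position: [0.5275, -0.1161, 0.2594]
t 3.1 pos [ 527.  -117.2  259.4] dp [  6.9 -20.4  -0.6] rot [0.001 0.    0.001] w 26.0
red [255.2 114.3] [239, 89, 35, 61, 1203] [ 0.5884 -0.142   0.075 ]
red [434.3 154.5] [403, 130, 64, 51, 1380] [ 0.4719 -0.359   0.075 ]
red [ 31.4 203.3] [26, 201, 13, 7, 62] [0.5896 0.2123 0.075 ]
yellow [125.7  33.8] [101, 0, 46, 58, 538] [ 0.7416 -0.0255  0.075 ]
yellow [158.1 115.9] [143, 92, 32, 59, 1082] [ 0.6261 -0.0325  0.075 ]
yellow [275.9 285.3] [115, 273, 299, 21, 2341] [ 0.3651 -0.098   0.075 ]
green [304.5 115.8] [289, 92, 33, 59, 1051] [ 0.5692 -0.1965  0.075 ]
blue [474.5   1.9] [460, 0, 25, 6, 97] [ 0.6704 -0.5133  0.075 ]
blue [205.7 114.4] [190, 90, 33, 60, 1113] [ 0.6072 -0.0875  0.075 ]
blue [ 67.  177.9] [60, 171, 15, 15, 139] [0.6006 0.1254 0.075 ]
```

View pics/w1.png

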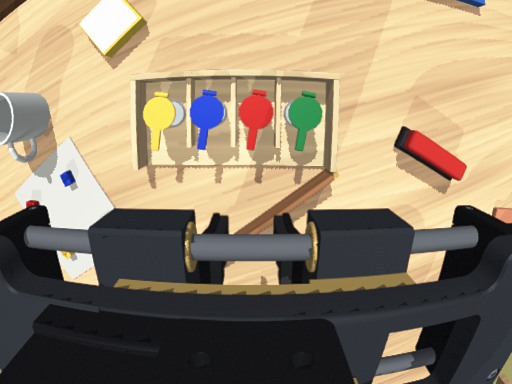

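The wrist view shows the rack level in the frame, with the caps at rows 115 or so: yellow 158, blue 206, red 255, green 304. The tabs point down in the image, towards the robot. Next I'll fit the rack pose from the discs and tabs.

Run:
```python
from h import *
s=np.load("w1.npy"); k=cam("wrist",dict(position=s[:3],tool_rot=s[3:])); im=cv2.imread("pics/w1.png")[:,:,::-1]
P={}
for c,i in (("green",0),("red",1),("blue",2),("yellow",3)):
    ce,st,m=[b for b in blobs(im,c,500) if 80<b[0][1]<140 and 100<b[0][0]<340][0]
    m=m.astype(np.uint8); d=cv2.morphologyEx(m,cv2.MORPH_OPEN,cv2.getStructuringElement(cv2.MORPH_ELLIPSE,(15,15)))
    u=np.argwhere(d)[:,::-1]; cen=(u.min(0)+u.max(0))/2
    y=np.argwhere(m); tip=y[y[:,0]>=y[:,0].max()-1][:,::-1].mean(0)
    P[c]=onz(k,cen,.0755); T=onz(k,tip+[0,.5],.075)
    w=[onz(k,(u[:,0].min(),cen[1]),.0755),onz(k,(u[:,0].max()+1,cen[1]),.0755)]
    print(c,P[c].round(4),"tip",T.round(4),"dist",np.linalg.norm(P[c]-T).round(4),"diam",np.linalg.norm(w[0]-w[1]).round(4))
A=np.array([P[c][:2] for c in("green","red","blue","yellow")]); m=A.mean(0)
d=np.polyfit([-87,-29,29,87],A,1)[0]; print("origin",m.round(4),"yaw",np.arctan2(-d[0],d[1]),"scale",np.linalg.norm(d)*1e3)
```

```text
green [ 0.5724 -0.1974  0.0755] tip [ 0.5328 -0.1785  0.075 ] dist 0.0439 diam 0.0383
red [ 0.5925 -0.1438  0.0755] tip [ 0.5516 -0.1239  0.075 ] dist 0.0455 diam 0.0393
blue [ 0.6103 -0.0891  0.0755] tip [ 0.5709 -0.0689  0.075 ] dist 0.0443 diam 0.039
yellow [ 0.6298 -0.0345  0.0755] tip [ 0.5892 -0.014   0.075 ] dist 0.0454 diam 0.0406
origin [ 0.6012 -0.1162] yaw -0.33622114277762516 scale 0.9925045803476444
```

```bash
cat >> h.py <<'E'
def rack(ox,oy,yaw):
    c,s=np.cos(yaw),np.sin(yaw)
    return lambda x,y,z: np.array([ox+c*x-s*y,oy+s*x+c*y,z])
E
python3 - <<'E'
from h import *
s=np.load("w1.npy"); k=cam("wrist",dict(position=s[:3],tool_rot=s[3:])); im=cv2.imread("pics/w1.png")
x0,y0,S=110,60,3; im=cv2.resize(im[y0:y0+130,x0:x0+250],None,fx=S,fy=S,interpolation=cv2.INTER_CUBIC)
f=rack(.6012,-.1162,-.336)
def L(a,b,col): 
    p=[tuple(int(v) for v in ((proj(k,f(*q))+.5-[x0,y0])*S)) for q in(a,b)]; cv2.line(im,*p,col,1)
for y in(-87,-29,29,87): L((.0205,y/1e3,.0755),(-.045,y/1e3,.0755),(255,255,255))
Z=.05;c=[(-.074,-.135,Z),(.054,-.135,Z),(.054,.135,Z),(-.074,.135,Z)]
for i in range(4): L(c[i],c[(i+1)%4],(255,0,255))
cv2.imwrite("pics/ov.png",im)
E
```

```text
(no output)
```

View pics/ov.png

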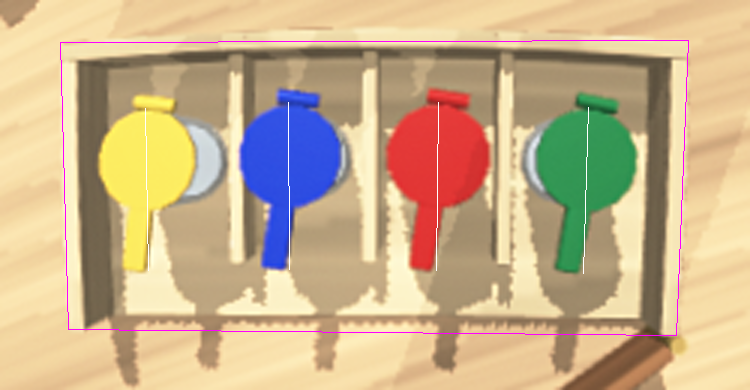

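The overlay shows the row and rack at yaw -0.336. The caps are turned a further 0.13 rad or so: tabs and hinge bars both slant, with the red hinge at (448,98) and the red tip at (422,270) in the crop. I'll use the cap yaw of -0.46 for pinching.

```bash
cat >> h.py <<'E'
CEN=dict(green=(.5724,-.1974),red=(.5919,-.1436),blue=(.6107,-.0891),yellow=(.6298,-.0345)); CY=-.46
def capf(c): return rack(*CEN[c],CY)
E
python3 - <<'E'
from h import *
for c in CEN: print(c,capf(c)(-.035,0,.066).round(4))
go(*capf("green")(-.035,0,.10),CY)
E
```

```text
green [ 0.541  -0.1819  0.066 ]
red [ 0.5605 -0.1281  0.066 ]
blue [ 0.5793 -0.0736  0.066 ]
yellow [ 0.5984 -0.019   0.066 ]
t 3.1 pos [ 527.  -117.2  259.4] dp [ 34.1  56.7 159.5] rot [0.001 0.    0.135] w 26.0
```

```bash
python3 -m jog '{"dp":[[12,20,50],[24,40,95],[34,57,130],[34,57,159],[34,57,159],[34,57,159],[34,57,159]],"delta_rot":[[0,0,0.06],[0,0,0.12],[0,0,0.135],[0,0,0.135],[0,0,0.135],[0,0,0.135],[0,0,0.135]],"gripper":[-0.4,-0.4,-0.4,-0.4,-0.4,-0.4,-0.4]}'
python3 - <<'E'
from h import *
o=robot.get_obs(); im=robot.camera("wrist"); cv2.imwrite("pics/w2.png",im[:,:,::-1]); k=cam("wrist",o)
go(*capf("green")(-.035,0,.066),CY)
for z in(0,-.01): print(proj(k,o["position"]+[0,0,z]))
print(proj(k,capf("green")(-.035,0,.075)),proj(k,capf("green")(0,0,.075)))
E
```

```text
time: 3.8
position: [0.5419, -0.1831, 0.1024]
tool_rot: [0.973, -0.229, 0.002, 0.0]
ft_force: [0.5, 0.1, 0.4]
grip_width: 0.0261
grip_force: 0.0
t 3.85 pos [ 542.2 -182.9  102.7] dp [-1.6 -0.4 36.7] rot [ 0.    -0.004 -0.001] w 26.4
[250.99452194 228.37663494]
[250.96248257 222.4300621 ]
[249.83410234 215.30148243] [249.63061012 164.25130352]
```

View pics/w2.png

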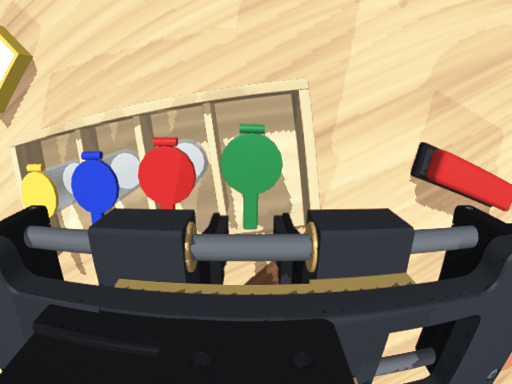

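The green tab points straight down in the image at column 250. Its disc centre at (251,163) matches the predicted (250,164), so both yaw and position are confirmed. Next I'll pinch it.

```bash
python3 -m jog '{"dp":[[-1,0,20],[-1,0,36],[-1,0,36],[-1,0,36],[-1,0,36],[-1,0,36],[-1,0,36]],"delta_rot":[[0,0,0],[0,0,0],[0,0,0],[0,0,0],[0,0,0],[0,0,0],[0,0,0]],"gripper":[-0.4,-0.4,-0.4,-1,-1,-1,-1]}' 15
```

```text
time: 4.55
position: [0.5411, -0.1822, 0.0657]
tool_rot: [0.974, -0.229, 0.001, 0.0]
ft_force: [-0.7, -1.3, 3.0]
grip_width: 0.0094
grip_force: 15.0
```

```bash
python3 -m jog '{"dp":[[0.7,0,-8.7],[2.6,0,-17.1],[7.1,0,-27.8],[13.6,0,-37.4],[21.9,0,-45.4],[31.7,0,-51.7],[42.5,0,-55.9],[53.9,0,-57.9],[65.5,0,-57.5],[74,0,-55.8],[78,0,-54.5],[78,0,-54.5]],"delta_rot":[[0,0,0],[0,0,0],[0,0,0],[0,0,0],[0,0,0],[0,0,0],[0,0,0],[0,0,0],[0,0,0],[0,0,0],[0,0,0],[0,0,0]],"gripper":[-1,-1,-1,-1,-1,-1,-1,-1,-1,-1,-1,-1]}'; python3 -m jog '{"dp":[[0,0,0],[0,0,0],[0,0,-25],[0,0,-60],[-30,0,-90],[-60,0,-90]],"delta_rot":[[0,0,0],[0,0,0],[0,0,0],[0,0,0],[0,0,0],[0,0,0]],"gripper":[-0.4,-0.4,-0.4,-0.4,-0.4,-0.4]}';python3 - <<'E'
from h import *
im=robot.camera("scene"); cv2.imwrite("pics/s1.png",cv2.resize(im[100:300,190:420,::-1],None,fx=3,fy=3))
E
```

```text
time: 5.75
position: [0.6125, -0.219, 0.1213]
tool_rot: [0.974, -0.228, 0.003, 0.002]
ft_force: [-1.1, -3.7, 5.1]
grip_width: 0.0093
grip_force: 15.0
time: 6.35
position: [0.5595, -0.1904, 0.2133]
tool_rot: [0.974, -0.228, 0.005, 0.001]
ft_force: [0.6, -0.1, -0.4]
grip_width: 0.0261
grip_force: 0.0
```

View pics/s1.png

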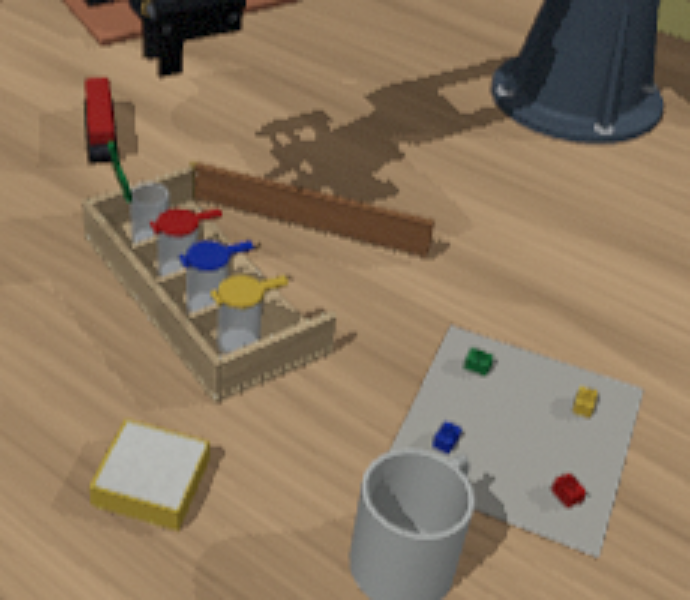

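Green cap is open, leaning back. All four stones are still on the pad. Now the other caps.

Run:
```python
from h import *
go(*capf("red")(-.035,0,.066),CY)
a=capf("red")(0,0,0);b=capf("blue")(0,0,0);c=capf("yellow")(0,0,0)
cs=R.from_euler("z",CY)*R.from_quat([1,0,0,0]); print(cs.inv().apply(b-a),cs.inv().apply(c-b))
```

```text
t 6.4 pos [ 551.8 -185.8  210.6] dp [-17.2 -55.4 144.8] rot [-0.001  0.004 -0.   ] w 26.1
[-0.00734938 -0.05718109  0.        ] [-0.00712496 -0.05740388  0.        ]
```

```bash
python3 -m jog '{"dp":[[-9,-28,45],[-17,-55,85],[-17,-55,112],[-17,-55,112],[-17,-55,112]],"delta_rot":[[0,0,0],[0,0,0],[0,0,0],[0,0,0],[0,0,0]],"gripper":[-0.4,-0.4,-0.4,-0.4,-0.4]}' >/dev/null
python3 - <<'E'
from h import *
go(*capf("red")(-.035,0,.066),CY)
E
```

```text
t 6.9 pos [ 566.  -132.6   96.9] dp [-6.9 -1.6 30.9] rot [-0.     0.001 -0.001] w 26.2
```

```bash
python3 -m jog '{"dp":[[-7,-1.5,15],[-7,-1.5,31],[-7,-1.5,31],[-7,-1.5,31],[-7,-1.5,31],[-7,-1.5,31],[-7,-1.5,31]],"delta_rot":[[0,0,0],[0,0,0],[0,0,0],[0,0,0],[0,0,0],[0,0,0],[0,0,0]],"gripper":[-0.4,-0.4,-0.4,-1,-1,-1,-1]}' 15;  python3 -m jog '{"dp":[[0.7,0,-8.7],[2.6,0,-17.1],[7.1,0,-27.8],[13.6,0,-37.4],[21.9,0,-45.4],[31.7,0,-51.7],[42.5,0,-55.9],[53.9,0,-57.9],[65.5,0,-57.5],[74,0,-55.8],[78,0,-54.5],[78,0,-54.5]],"delta_rot":[[0,0,0],[0,0,0],[0,0,0],[0,0,0],[0,0,0],[0,0,0],[0,0,0],[0,0,0],[0,0,0],[0,0,0],[0,0,0],[0,0,0]],"gripper":[-1,-1,-1,-1,-1,-1,-1,-1,-1,-1,-1,-1]}'; python3 -m jog '{"dp":[[0,0,0],[0,0,0],[0,0,-25],[0,0,-50],[-40,-20,-50],[-85,-50,-30],[-85,-57,0],[-85,-57,25],[-85,-57,25],[-85,-57,25],[-85,-57,25]],"delta_rot":[[0,0,0],[0,0,0],[0,0,0],[0,0,0],[0,0,0],[0,0,0],[0,0,0],[0,0,0],[0,0,0],[0,0,0],[0,0,0]],"gripper":[-0.4,-0.4,-0.4,-0.4,-0.4,-0.4,-0.4,-0.4,-0.4,-0.4,-0.4]}';python3 - <<'E'
from h import *
go(*capf("blue")(-.035,0,.066),CY)
E
```

```text
time: 7.6
position: [0.5615, -0.1284, 0.0673]
tool_rot: [0.973, -0.229, 0.002, -0.0]
ft_force: [1.1, 2.1, 3.7]
grip_width: 0.0097
grip_force: 15.0
time: 8.8
position: [0.632, -0.1649, 0.1227]
tool_rot: [0.974, -0.228, 0.002, 0.001]
ft_force: [0.9, 0.1, 5.6]
grip_width: 0.0094
grip_force: 15.0
time: 9.9
position: [0.5804, -0.0751, 0.0968]
tool_rot: [0.973, -0.229, 0.001, 0.0]
ft_force: [0.1, -0.0, 0.6]
grip_width: 0.0264
grip_force: 0.0
t 9.9 pos [580.4 -75.1  96.8] dp [-1.7 -0.9 30.8] rot [-0.    -0.003 -0.002] w 26.4
```

```bash
python3 -m jog '{"dp":[[-1.5,-1,15],[-1.5,-1,31],[-1.5,-1,31],[-1.5,-1,31],[-1.5,-1,31],[-1.5,-1,31],[-1.5,-1,31]],"delta_rot":[[0,0,0],[0,0,0],[0,0,0],[0,0,0],[0,0,0],[0,0,0],[0,0,0]],"gripper":[-0.4,-0.4,-0.4,-1,-1,-1,-1]}' 15;  python3 -m jog '{"dp":[[0.7,0,-8.7],[2.6,0,-17.1],[7.1,0,-27.8],[13.6,0,-37.4],[21.9,0,-45.4],[31.7,0,-51.7],[42.5,0,-55.9],[53.9,0,-57.9],[65.5,0,-57.5],[74,0,-55.8],[78,0,-54.5],[78,0,-54.5]],"delta_rot":[[0,0,0],[0,0,0],[0,0,0],[0,0,0],[0,0,0],[0,0,0],[0,0,0],[0,0,0],[0,0,0],[0,0,0],[0,0,0],[0,0,0]],"gripper":[-1,-1,-1,-1,-1,-1,-1,-1,-1,-1,-1,-1]}'; python3 -m jog '{"dp":[[0,0,0],[0,0,0],[0,0,-25],[0,0,-50],[-40,-20,-50],[-85,-50,-30],[-85,-57,0],[-85,-57,25],[-85,-57,25],[-85,-57,25],[-85,-57,25]],"delta_rot":[[0,0,0],[0,0,0],[0,0,0],[0,0,0],[0,0,0],[0,0,0],[0,0,0],[0,0,0],[0,0,0],[0,0,0],[0,0,0]],"gripper":[-0.4,-0.4,-0.4,-0.4,-0.4,-0.4,-0.4,-0.4,-0.4,-0.4,-0.4]}';python3 - <<'E'
from h import *
go(*capf("yellow")(-.035,0,.066),CY)
E
```

```text
time: 10.6
position: [0.5792, -0.0728, 0.0656]
tool_rot: [0.973, -0.229, 0.001, -0.0]
ft_force: [1.0, 0.8, 2.2]
grip_width: 0.01
grip_force: 15.0
time: 11.8
position: [0.6512, -0.1099, 0.121]
tool_rot: [0.974, -0.229, 0.003, 0.001]
ft_force: [-1.4, -2.6, 6.0]
grip_width: 0.0097
grip_force: 15.0
time: 12.9
position: [0.5989, -0.0192, 0.0953]
tool_rot: [0.973, -0.229, 0.002, -0.0]
ft_force: [-0.0, -1.1, 0.2]
grip_width: 0.0264
grip_force: 0.0
t 12.9 pos [598.9 -19.2  95.3] dp [-0.6  0.  29.3] rot [-0.001 -0.003 -0.002] w 26.4
```

```bash
python3 -m jog '{"dp":[[-0.5,0,15],[-0.5,0,29],[-0.5,0,29],[-0.5,0,29],[-0.5,0,29],[-0.5,0,29],[-0.5,0,29]],"delta_rot":[[0,0,0],[0,0,0],[0,0,0],[0,0,0],[0,0,0],[0,0,0],[0,0,0]],"gripper":[-0.4,-0.4,-0.4,-1,-1,-1,-1]}' 15;  python3 -m jog '{"dp":[[0.7,0,-8.7],[2.6,0,-17.1],[7.1,0,-27.8],[13.6,0,-37.4],[21.9,0,-45.4],[31.7,0,-51.7],[42.5,0,-55.9],[53.9,0,-57.9],[65.5,0,-57.5],[74,0,-55.8],[78,0,-54.5],[78,0,-54.5]],"delta_rot":[[0,0,0],[0,0,0],[0,0,0],[0,0,0],[0,0,0],[0,0,0],[0,0,0],[0,0,0],[0,0,0],[0,0,0],[0,0,0],[0,0,0]],"gripper":[-1,-1,-1,-1,-1,-1,-1,-1,-1,-1,-1,-1]}'; python3 -m jog '{"dp":[[0,0,0],[0,0,0],[0,0,-25],[0,0,-60],[-40,-16,-90],[-80,-33,-120],[-120,-50,-139],[-160,-67,-139],[-200,-83,-139],[-240,-100,-139],[-280,-117,-139],[-312,-130,-139]],"delta_rot":[[0,0,0],[0,0,0],[0,0,0],[0,0,0],[0,0,0],[0,0,0],[0,0,0],[0,0,0],[0,0,0],[0,0,0],[0,0,0],[0,0,0]],"gripper":[-0.4,-0.4,-0.4,-0.4,-0.4,-0.4,-0.4,-0.4,-0.4,-0.4,-0.4,-0.4]}'; python3 -m jog '{"dp":[[0,0,0],[0,0,0],[0,0,0],[0,0,0]],"delta_rot":[[0,0,0],[0,0,0],[0,0,0],[0,0,0]],"gripper":[0,0,0,0]}' |head -2
python3 - <<'E'
from h import *
o=robot.get_obs(); im=robot.camera("wrist"); cv2.imwrite("pics/w3.png",im[:,:,::-1]); k=cam("wrist",o)
go(.45,.2,.26,CY)
for c in HUE:
    for ce,st,m in blobs(im,c,60):
        p=onz(k,ce,.013)
        if st[4]<900 and p[1]>.05:
            r=cv2.minAreaRect(np.argwhere(m)[:,::-1].astype(np.float32)); bp=[onz(k,q,.013)[:2] for q in cv2.boxPoints(r)]
            e=[bp[1]-bp[0],bp[2]-bp[1]]; 
            print(c,ce,st,p.round(4),[(round(np.linalg.norm(v)*1e3,1),round(np.arctan2(v[1],v[0]),2)) for v in e])
E
```

```text
time: 13.6
position: [0.5977, -0.0179, 0.0657]
tool_rot: [0.973, -0.229, 0.001, -0.0]
ft_force: [0.9, 1.8, 1.1]
grip_width: 0.0098
grip_force: 15.0
time: 14.8
position: [0.6695, -0.055, 0.1221]
tool_rot: [0.974, -0.229, 0.003, 0.001]
ft_force: [0.8, 0.6, 5.4]
grip_width: 0.0093
grip_force: 15.0
time: 16.0
position: [0.4431, 0.2033, 0.2586]
tool_rot: [0.974, -0.228, -0.0, 0.0]
ft_force: [0.6, 0.1, 0.2]
grip_width: 0.0258
grip_force: 0.0
time: 16.4
position: [0.4463, 0.2014, 0.2585]
t 16.45 pos [446.2 201.4 258.4] dp [ 4.  -0.5 -1.6] rot [ 0.    -0.    -0.003] w 42.8
red [158.7  98.9] [151, 93, 17, 12, 176] [0.5856 0.2756 0.013 ] [(np.float64(23.9), np.float64(-2.1)), (np.float64(15.6), np.float64(2.67))]
yellow [211.2 150.3] [203, 142, 17, 18, 183] [0.4858 0.2429 0.013 ] [(np.float64(16.9), np.float64(-1.27)), (np.float64(20.7), np.float64(-2.83))]
yellow [162. 230.] [158, 222, 13, 20, 68] [0.4145 0.3687 0.013 ] [(np.float64(28.6), np.float64(-1.37)), (np.float64(19.6), np.float64(-2.98))]
yellow [398.3 279.3] [359, 271, 77, 18, 401] [0.1488 0.0599 0.013 ] [(np.float64(156.4), np.floa
[... 365 characters left out ...]
 282, 125, 12, 495] [0.284  0.3355 0.013 ] [(np.float64(18.6), np.float64(-0.64)), (np.float64(204.3), np.float64(-2.05))]
yellow [302.7 287.9] [285, 283, 36, 10, 160] [0.2243 0.2173 0.013 ] [(np.float64(58.6), np.float64(-2.0)), (np.float64(17.4), np.float64(2.84))]
green [267.1 107.4] [259, 100, 17, 16, 153] [0.5041 0.1475 0.013 ] [(np.float64(20.6), np.float64(-1.38)), (np.float64(14.0), np.float64(-2.96))]
blue [218.6  53.1] [211, 44, 16, 19, 170] [0.602  0.1723 0.013 ] [(np.float64(14.8), np.float64(-1.45)), (np.float64(22.9), np.float64(-3.05))]
blue [ 19.3 154.4] [0, 148, 40, 13, 186] [0.6474 0.5514 0.013 ] [(np.float64(9.6), np.float64(-0.98)), (np.float64(105.6), np.float64(-2.24))]
```

View pics/w3.png

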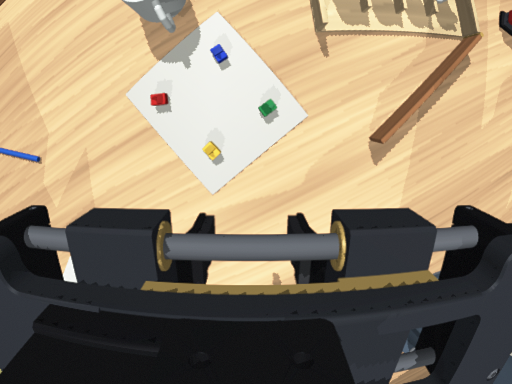

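The wrist view shows the stones on the pad: red (159,99), blue (219,53), green (267,107), yellow (211,150). Their footprints come out near 22x16 mm and agree with the scene and side triangulation. The open gate is at right and the mug handle at top. I'll take green first, gripped along its length.

Run:
```python
from h import *
go(.504,.1475,.05,.19)
```

```text
t 16.45 pos [446.2 201.4 258.4] dp [ 75.7  22.4 208.5] rot [ 0.    -0.    -0.653] w 42.8
```

```bash
python3 -m jog '{"dp":[[19,6,45],[38,11,90],[57,17,135],[76,22,175],[76,22,208],[76,22,208],[76,22,208],[76,22,208],[76,22,208]],"delta_rot":[[0,0,-0.13],[0,0,-0.26],[0,0,-0.39],[0,0,-0.52],[0,0,-0.653],[0,0,-0.653],[0,0,-0.653],[0,0,-0.653],[0,0,-0.653]],"gripper":[0,0,0,0,0,0,0,0,0]}'
python3 - <<'E'
from h import *
o=robot.get_obs(); im=robot.camera("wrist"); k=cam("wrist",o)
for ce,st,m in blobs(im,"green",60): print(ce,st,onz(k,ce,.011).round(4))
go(.504,.1475,.007,.19)
E
```

```text
time: 17.35
position: [0.5047, 0.1491, 0.0526]
tool_rot: [0.995, 0.095, 0.002, 0.0]
ft_force: [-0.3, -0.3, 0.2]
grip_width: 0.0434
grip_force: 0.0
[253.6 209.5] [239, 197, 30, 26, 739] [0.5034 0.1473 0.011 ]
t 17.4 pos [504.6 149.1  52.5] dp [-1.1  1.5 45.5] rot [ 0.    -0.004  0.001] w 43.8
```

```bash
python3 -m jog '{"dp":[[-1,1.5,25],[-1,1.5,45],[-1,1.5,45],[-1,1.5,45],[-1,1.5,45],[-1,1.5,45],[-1,1.5,45],[-1,1.5,45],[-1,1.5,0],[-1,1.5,-50],[-1,1.5,-100],[-1,1.5,-120]],"delta_rot":[[0,0,0],[0,0,0],[0,0,0],[0,0,0],[0,0,0],[0,0,0],[0,0,0],[0,0,0],[0,0,0],[0,0,0],[0,0,0],[0,0,0]],"gripper":[0,0,0,-1,-1,-1,-1,-1,-1,-1,-1,-1]}' 15;  python3 - <<'E'
from h import *
go(*capf("green")(0,0,.17),CY)
E
```

```text
time: 18.6
position: [0.5051, 0.1474, 0.1751]
tool_rot: [0.995, 0.096, 0.004, 0.0]
ft_force: [-0.2, -0.2, 0.2]
grip_width: 0.0221
grip_force: 15.0
t 18.6 pos [505.1 147.4 175.1] dp [3.000e-01 3.513e+02 5.400e+00] rot [-0.002 -0.008  0.652] w 22.1
```

```bash
python3 -m jog '{"dp":[[0,35,0],[0,70,0],[0,106,0],[0,141,0],[0,177,0],[0,212,0],[0,248,0],[0,284,0],[0,318,0],[0,351,0],[0,351,0],[0,351,0]],"delta_rot":[[0,0,0.06],[0,0,0.13],[0,0,0.19],[0,0,0.26],[0,0,0.32],[0,0,0.39],[0,0,0.46],[0,0,0.52],[0,0,0.58],[0,0,0.65],[0,0,0.65],[0,0,0.65]],"gripper":[-1,-1,-1,-1,-1,-1,-1,-1,-1,-1,-1,-1]}';  python3 -m jog '{"dp":[[0,0,0]],"delta_rot":[[0,0,0]],"gripper":[-1]}' >/dev/null
python3 - <<'E'
from h import *
go(*capf("green")(0,0,.085),CY)
E
```

```text
time: 19.8
position: [0.5691, -0.1978, 0.1701]
tool_rot: [0.974, -0.228, -0.001, -0.0]
ft_force: [0.2, 0.4, -0.7]
grip_width: 0.0221
grip_force: 15.0
t 19.9 pos [ 568.9 -196.2  170.2] dp [ 3.9 -0.4 85.2] rot [-0.     0.002  0.003] w 22.1
```

```bash
python3 -m jog '{"dp":[[4,0,40],[4,0,75],[4,0,84],[4,0,84],[4,0,84],[4,0,84],[4,0,84],[4,0,84],[4,0,50],[4,0,0],[4,0,0],[4,0,0]],"delta_rot":[[0,0,0],[0,0,0],[0,0,0],[0,0,0],[0,0,0],[0,0,0],[0,0,0],[0,0,0],[0,0,0],[0,0,0],[0,0,0],[0,0,0]],"gripper":[-1,-1,-1,-1,-1,-0.1,-0.1,-0.1,-0.1,-0.1,-0.1,-0.1]}';  python3 - <<'E'
from h import *
go(.4858,.2429,.06,.31)
k=cam("scene");im=robot.camera("scene"); cv2.imwrite("pics/s2.png",im[:,:,::-1])
for c in HUE: print(c,[(b[0],onz(k,b[0],.011)[:2].round(4)) for b in blobs(im,c,25) if onz(k,b[0],.011)[1]>.1 and 0.3<onz(k,b[0],.011)[0]<.75])
kw=robot.get_obs(); im=robot.camera("wrist"); k=cam("wrist",kw)
print([(b[0],b[1][4],onz(k,b[0],.022)[:2].round(4)) for b in blobs(im,"green",25)])
E
```

```text
time: 21.1
position: [0.5742, -0.1998, 0.1726]
tool_rot: [0.974, -0.227, 0.002, 0.001]
ft_force: [-0.0, 0.2, -0.8]
grip_width: 0.0385
grip_force: 0.0
t 21.1 pos [ 574.2 -199.8  172.6] dp [-275.5 -357.9  111.3] rot [ 0.002 -0.004 -0.768] w 38.5
red [(array([379.1, 263. ]), array([0.5851, 0.2768]))]
yellow [(array([393. , 240.6]), array([0.4944, 0.2712]))]
green []
blue [(array([338.7, 245.3]), array([0.6013, 0.1736])), (array([496.7, 360.1]), array([0.6511, 0.5545]))]
[(array([250.9, 161.8]), 362, array([ 0.587 , -0.2063])), (array([250.8, 176.3]), 159, array([ 0.573 , -0.1992]))]
```

Green is in its vial. Meanwhile yellow was knocked to about (0.494, 0.271), so I'll look again from above.

Run:
```python
from h import *
go(.44,.25,.20,0.1)
```

```text
t 21.2 pos [ 572.4 -198.8  169.9] dp [-317.4 -343.9  -29.5] rot [-0.001  0.002 -0.558] w 39.1
```

```bash
python3 -m jog '{"dp":[[-26,-28,-29],[-53,-57,-29],[-80,-86,-29],[-106,-115,-29],[-133,-143,-29],[-160,-172,-29],[-186,-200,-29],[-212,-230,-29],[-240,-258,-29],[-265,-287,-29],[-292,-315,-29],[-317,-344,-29]],"delta_rot":[[0,0,-0.04],[0,0,-0.09],[0,0,-0.14],[0,0,-0.18],[0,0,-0.23],[0,0,-0.28],[0,0,-0.32],[0,0,-0.37],[0,0,-0.42],[0,0,-0.46],[0,0,-0.51],[0,0,-0.558]],"gripper":[0,0,0,0,0,0,0,0,0,0,0,0]}' |head -2;  python3 -m jog '{"dp":[[0,0,0],[0,0,0],[0,0,0]],"delta_rot":[[0,0,0],[0,0,0],[0,0,0]],"gripper":[0,0,0]}' >/dev/null
cat >> h.py <<'E'
def stones(zc=.013):
    o=robot.get_obs(); im=robot.camera("wrist"); k=cam("wrist",o)
    for c in HUE:
        for ce,st,m in blobs(im,c,60):
            p=onz(k,ce,zc)
            if ce[1]<215 and .42<p[0]<.68 and .09<p[1]<.34:
                r=cv2.minAreaRect(np.argwhere(m)[:,::-1].astype(np.float32)); bp=[onz(k,q,zc)[:2] for q in cv2.boxPoints(r)]
                print(c,ce,p[:2].round(4),[(round(float(np.linalg.norm(v))*1e3,1),round(float(np.arctan2(v[1],v[0])),2)) for v in (bp[1]-bp[0],bp[2]-bp[1])])
    return im
E
python3 - <<'E'
from h import *
cv2.imwrite("pics/w4.png",stones()[:,:,::-1]);go(.4944,.2712,.06,.1)
E
```

```text
time: 22.4
position: [0.4391, 0.2505, 0.1979]
red [239.8  46.5] [0.5856 0.2758] [(16.9, -0.34), (22.8, -1.97)]
yellow [237.  122.7] [0.495  0.2702] [(15.5, -1.23), (21.1, -2.8)]
blue [328.2  44.7] [0.602  0.1723] [(17.5, -1.38), (24.3, -3.07)]
t 22.75 pos [441.2 248.4 198.9] dp [ 55.4 -17.6 138.8] rot [ 0.001  0.001 -0.002] w 43.6
```

```bash
python3 -m jog '{"dp":[[20,-6,45],[40,-12,90],[56,-16.5,120],[56,-16.5,145],[56,-16.5,165],[56,-16.5,180],[56,-16.5,191],[56,-16.5,191],[56,-16.5,191],[56,-16.5,191]],"delta_rot":[[0,0,-0.1],[0,0,-0.2],[0,0,-0.24],[0,0,-0.24],[0,0,-0.24],[0,0,-0.24],[0,0,-0.24],[0,0,-0.24],[0,0,-0.24],[0,0,-0.24]],"gripper":[0,0,0,0,0,0,0,0,0,0]}' |head -2;  python3 -m jog '{"dp":[[0,0,0],[0,0,0],[0,0,0],[0,0,0],[0,0,0],[0,0,-40],[0,0,-90],[0,0,-140],[0,0,-165],[0,0,-165],[0,0,-165]],"delta_rot":[[0,0,0],[0,0,0],[0,0,0],[0,0,0],[0,0,0],[0,0,0],[0,0,0],[0,0,0],[0,0,0],[0,0,0],[0,0,0]],"gripper":[-1,-1,-1,-1,-1,-1,-1,-1,-1,-1,-1]}' 15
python3 - <<'E'
from h import *
go(*capf("yellow")(0,0,.17),CY)
E
```

```text
time: 23.75
position: [0.496, 0.2717, 0.0096]
time: 24.85
position: [0.495, 0.2714, 0.1738]
tool_rot: [0.986, 0.169, 0.0, -0.0]
ft_force: [0.4, 0.2, -1.3]
grip_width: 0.0156
grip_force: 15.0
t 24.85 pos [495.  271.4 173.8] dp [ 25.2 333.4   3.8] rot [-0.  -0.   0.8] w 15.6
```

```bash
python3 -m jog '{"dp":[[3,37,0],[6,74,0],[9,111,0],[12,148,0],[15,185,0],[18,222,0],[21,259,0],[24,296,0],[25,333,0],[25,333,0],[25,333,0],[25,333,0]],"delta_rot":[[0,0,0.09],[0,0,0.18],[0,0,0.27],[0,0,0.36],[0,0,0.45],[0,0,0.54],[0,0,0.63],[0,0,0.72],[0,0,0.8],[0,0,0.8],[0,0,0.8],[0,0,0.8]],"gripper":[-1,-1,-1,-1,-1,-1,-1,-1,-1,-1,-1,-1]}'
python3 - <<'E'
from h import *
go(*capf("yellow")(0,0,.085),CY)
E
```

```text
time: 26.05
position: [0.6281, -0.0331, 0.1717]
tool_rot: [0.974, -0.228, -0.002, -0.0]
ft_force: [0.3, 0.5, 0.5]
grip_width: 0.0155
grip_force: 15.0
t 26.05 pos [628.1 -33.1 171.7] dp [ 2.5  0.5 86.7] rot [0.001 0.004 0.001] w 15.5
```

```bash
python3 -m jog '{"dp":[[2.5,0,40],[2.5,0,75],[2.5,0,85],[2.5,0,85],[2.5,0,85],[2.5,0,85],[2.5,0,85],[2.5,0,50],[2.5,0,0],[2.5,0,0]],"delta_rot":[[0,0,0],[0,0,0],[0,0,0],[0,0,0],[0,0,0],[0,0,0],[0,0,0],[0,0,0],[0,0,0],[0,0,0]],"gripper":[-1,-1,-1,-1,-0.2,-0.2,-0.2,-0.2,-0.2,-0.2]}' | head -2;  python3 -m jog '{"dp":[[-20,-29,0],[-40,-58,0],[-60,-87,0],[-80,-116,0],[-100,-145,0],[-120,-174,0],[-140,-203,0],[-160,-232,0],[-177,-258,0],[-177,-258,0],[-177,-258,0]],"delta_rot":[[0,0,0],[0,0,0],[0,0,0],[0,0,0],[0,0,0],[0,0,0],[0,0,0],[0,0,0],[0,0,0],[0,0,0],[0,0,0]],"gripper":[0,0,0,0,0,0,0,0,0,0,0]}'
python3 - <<'E'
from h import *
cv2.imwrite("pics/w5.png",stones()[:,:,::-1]);go(.5856,.2758,.0075,CY)
k=cam("scene");im=robot.camera("scene"); cv2.imwrite("pics/s3.png",im[:,:,::-1])
for c in HUE: print(c,[(b[0],onz(k,b[0],.011)[:2].round(4)) for b in blobs(im,c,25) if onz(k,b[0],.011)[1]>.05 and 0.3<onz(k,b[0],.011)[0]<.75])
E
```

```text
time: 27.05
position: [0.6375, -0.0364, 0.1819]
time: 28.15
position: [0.588, 0.275, 0.1741]
tool_rot: [0.974, -0.227, 0.001, 0.0]
ft_force: [0.0, 0.1, 0.7]
grip_width: 0.0432
grip_force: 0.0
red [251.  176.5] [0.5855 0.276 ] [(20.0, -2.03), (17.1, 2.69)]
blue [328.3 123.5] [0.6017 0.1724] [(17.1, -1.51), (22.7, -3.05)]
t 28.2 pos [588.1 274.1 174. ] dp [ -3.2  -0.4 166.5] rot [-0.    -0.001  0.   ] w 43.7
red [(array([379.1, 263. ]), array([0.5851, 0.2768]))]
yellow []
green []
blue [(array([338.7, 245.3]), array([0.6013, 0.1736])), (array([496.7, 360.1]), array([0.6511, 0.5545]))]
```

```bash
python3 -m jog '{"dp":[[-3,-1,45],[-3,-1,90],[-3,-1,130],[-3,-1,155],[-3,-1,166],[-3,-1,166],[-3,-1,166],[-3,-1,166]],"delta_rot":[[0,0,0],[0,0,0],[0,0,0],[0,0,0],[0,0,0],[0,0,0],[0,0,0],[0,0,0]],"gripper":[0,0,0,0,0,0,0,0]}' |head -2;  python3 -m jog '{"dp":[[0,0,0],[0,0,0],[0,0,0],[0,0,0],[0,0,0],[0,0,-40],[0,0,-90],[0,0,-140],[0,0,-165],[0,0,-165],[0,0,-165]],"delta_rot":[[0,0,0],[0,0,0],[0,0,0],[0,0,0],[0,0,0],[0,0,0],[0,0,0],[0,0,0],[0,0,0],[0,0,0],[0,0,0]],"gripper":[-1,-1,-1,-1,-1,-1,-1,-1,-1,-1,-1]}' 15
python3 - <<'E'
from h import *
go(*capf("red")(0,0,.17),CY)
E
```

```text
time: 29.05
position: [0.5875, 0.2769, 0.0096]
time: 30.15
position: [0.5855, 0.2767, 0.1727]
tool_rot: [0.974, -0.228, 0.0, -0.0]
ft_force: [-0.5, 0.3, -0.7]
grip_width: 0.0219
grip_force: 15.0
t 30.15 pos [585.5 276.7 172.7] dp [192.4 373.8   2.6] rot [-0. -0. -0.] w 21.9
```

```bash
python3 -m jog '{"dp":[[20,39,0],[40,78,0],[60,117,0],[80,156,0],[100,195,0],[120,234,0],[140,273,0],[160,312,0],[180,350,0],[192,374,0],[192,374,0],[192,374,0]],"delta_rot":[[0,0,0],[0,0,0],[0,0,0],[0,0,0],[0,0,0],[0,0,0],[0,0,0],[0,0,0],[0,0,0],[0,0,0],[0,0,0],[0,0,0]],"gripper":[-1,-1,-1,-1,-1,-1,-1,-1,-1,-1,-1,-1]}' >/dev/null; python3 -m jog '{"dp":[[0,0,0]],"delta_rot":[[0,0,0]],"gripper":[-1]}'>/dev/null
python3 - <<'E'
from h import *
go(*capf("red")(0,0,.085),CY)
E
```

```text
t 31.45 pos [ 590.6 -142.   171.1] dp [ 2.2  0.9 86. ] rot [-0.     0.004  0.001] w 21.4
```

```bash
python3 -m jog '{"dp":[[2,1,40],[2,1,75],[2,1,85],[2,1,85],[2,1,85],[2,1,85],[2,1,85],[2,1,50],[2,1,0],[2,1,0],[2,1,0]],"delta_rot":[[0,0,0],[0,0,0],[0,0,0],[0,0,0],[0,0,0],[0,0,0],[0,0,0],[0,0,0],[0,0,0],[0,0,0],[0,0,0]],"gripper":[-1,-1,-1,-1,-0.1,-0.1,-0.1,-0.1,-0.1,-0.1,-0.1]}' | head -2;  python3 -m jog '{"dp":[[-15,-32,0],[-30,-64,0],[-44,-96,0],[-58,-128,0],[-73,-160,0],[-88,-192,0],[-102,-224,0],[-117,-256,0],[-131,-287,0],[-131,-287,0],[-131,-287,0],[-131,-287,0]],"delta_rot":[[0,0,-0.06],[0,0,-0.12],[0,0,-0.18],[0,0,-0.24],[0,0,-0.3],[0,0,-0.36],[0,0,-0.42],[0,0,-0.48],[0,0,-0.54],[0,0,-0.54],[0,0,-0.54],[0,0,-0.54]],"gripper":[0,0,0,0,0,0,0,0,0,0,0,0]}'
python3 - <<'E'
from h import *
cv2.imwrite("pics/w6.png",stones()[:,:,::-1]);go(.602,.1723,.0075,.08)
E
```

```text
time: 32.55
position: [0.5942, -0.1459, 0.1752]
time: 33.75
position: [0.6025, 0.169, 0.1717]
tool_rot: [0.999, 0.039, -0.001, 0.0]
ft_force: [0.4, -0.4, -0.4]
grip_width: 0.0433
grip_force: 0.0
blue [247.5 174.7] [0.6017 0.1729] [(14.3, -1.49), (22.6, -3.06)]
t 33.8 pos [602.8 168.7 171.9] dp [ -0.2  -3.7 164.4] rot [ 0.     0.001 -0.002] w 43.8
```

Run:
```python
from h import *
k=cam("wrist",dict(position=np.array([.4462,.2014,.2584]),tool_rot=R.from_matrix((R.from_euler("z",-.457)*R.from_quat([1,0,0,0])).as_matrix()).as_quat()))
for z in(.03,.06,.08): print(onz(k,(172,28),z).round(3))
```

```text
[0.662 0.213 0.03 ]
[0.65 0.21 0.06]
[0.642 0.208 0.08 ]
```

```bash
python3 -m jog '{"dp":[[-5,-4,45],[-5,-4,90],[-5,-4,130],[-5,-4,152],[-5,-4,162],[-5,-4,162],[-5,-4,162],[-5,-4,162]],"delta_rot":[[0,0,0],[0,0,0],[0,0,0],[0,0,0],[0,0,0],[0,0,0],[0,0,0],[0,0,0]],"gripper":[0,0,0,0,0,0,0,0]}';  python3 -m jog '{"dp":[[0,0,0],[0,0,0],[0,0,0],[0,0,0],[0,0,0],[0,0,-40],[0,0,-90],[0,0,-140],[0,0,-162],[0,0,-162],[0,0,-162]],"delta_rot":[[0,0,0],[0,0,0],[0,0,0],[0,0,0],[0,0,0],[0,0,0],[0,0,0],[0,0,0],[0,0,0],[0,0,0],[0,0,0]],"gripper":[-1,-1,-1,-1,-1,-1,-1,-1,-1,-1,-1]}' 15
python3 - <<'E'
from h import *
go(*capf("blue")(-.005,0,.17),CY)
E
```

```text
time: 34.6
position: [0.5993, 0.1734, 0.0123]
tool_rot: [0.999, 0.04, 0.002, -0.0]
ft_force: [0.5, -0.1, -0.1]
grip_width: 0.0437
grip_force: 0.0
time: 35.7
position: [0.5973, 0.1735, 0.1723]
tool_rot: [0.999, 0.04, -0.0, 0.0]
ft_force: [-0.6, 0.5, -0.5]
grip_width: 0.0161
grip_force: 15.0
t 35.7 pos [597.3 173.5 172.3] dp [-11.9 260.3   2.3] rot [0.   0.   0.54] w 16.1
```

```bash
python3 -m jog '{"dp":[[-1,29,0],[-3,58,0],[-4,87,0],[-5,116,0],[-7,145,0],[-8,174,0],[-9,203,0],[-11,232,0],[-12,260,0],[-12,260,0],[-12,260,0],[-12,260,0]],"delta_rot":[[0,0,0.06],[0,0,0.12],[0,0,0.18],[0,0,0.24],[0,0,0.3],[0,0,0.36],[0,0,0.42],[0,0,0.48],[0,0,0.54],[0,0,0.54],[0,0,0.54],[0,0,0.54]],"gripper":[-1,-1,-1,-1,-1,-1,-1,-1,-1,-1,-1,-1]}' >/dev/null; python3 -m jog '{"dp":[[0,0,0]],"delta_rot":[[0,0,0]],"gripper":[-1]}'>/dev/null
python3 - <<'E'
from h import *
go(*capf("blue")(-.004,0,.085),CY)
E
```

```text
t 37.0 pos [606.  -85.2 171.7] dp [ 2.1  1.4 86.7] rot [0.    0.002 0.001] w 16.0
```

```bash
python3 -m jog '{"dp":[[2,1,40],[2,1,75],[2,1,85],[2,1,85],[2,1,85],[2,1,85],[2,1,85],[2,1,50],[2,1,0],[-30,1,-40],[-60,1,-80],[-60,1,-80]],"delta_rot":[[0,0,0],[0,0,0],[0,0,0],[0,0,0],[0,0,0],[0,0,0],[0,0,0],[0,0,0],[0,0,0],[0,0,0],[0,0,0],[0,0,0]],"gripper":[-1,-1,-1,-1,-0.2,-0.2,-0.2,-0.2,-0.2,-0.2,-0.2,-0.2]}' | head -2;  python3 -m jog '{"dp":[[0,0,0],[0,0,0],[0,0,0]],"delta_rot":[[0,0,0],[0,0,0],[0,0,0]],"gripper":[-0.4,-0.4,-0.4]}'|head -2
python3 - <<'E'
from h import *
o=robot.get_obs(); im=robot.camera("wrist"); k=cam("wrist",o)
cv2.imwrite("pics/w7.png",cv2.resize(im[0:210,60:420,::-1],None,fx=2,fy=2))
for c in HUE: print(c,[(b[0],b[1][4],onz(k,b[0],.022)[:2].round(3)) for b in blobs(im,c,40) if b[0][1]<210])
a=capf("yellow")(.023-.058*np.cos(1.9),0,.073+.058*np.sin(1.9)-.007);print(a)
go(*a,CY)
E
```

```text
time: 38.2
position: [0.5525, -0.0599, 0.2592]
time: 38.5
position: [0.5523, -0.0611, 0.251]
red [(array([305.5,  81.4]), 624, array([ 0.619, -0.175])), (array([294.3, 107.6]), 153, array([ 0.594, -0.146])), (array([465.8, 131.1]), 1226, array([ 0.453, -0.395]))]
yellow [(array([144.6,  43.7]), 547, array([ 0.768, -0.007])), (array([195.3,  95.5]), 552, array([ 0.667, -0.037])), (array([205.7, 121.1]), 179, array([ 0.63 , -0.034]))]
green [(array([357.3,  78.3]), 506, array([ 0.595, -0.244])), (array([339.8, 103.6]), 93, array([ 0.573, -0.205]))]
blue [(array([250.3,  87.3]), 568, array([ 0.643, -0.106])), (array([250.9, 113.8]), 166, array([ 0.611, -0.091]))]
[ 0.6672109  -0.05303519  0.12088541]
t 38.55 pos [552.3 -61.1 250.9] dp [ 99.7 -58.4 129.7] rot [ 0.     0.003 -0.001] w 26.7
```

View pics/w7.png

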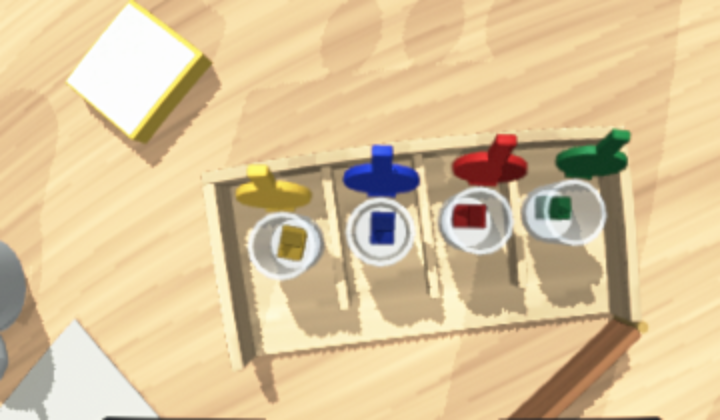

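Picture: all four stones lie in their own vials (yellow 290,243; blue 382,228; red 468,216; green 558,208), with the caps standing open behind them. Next I'll close yellow by arcing the pinch back.

```bash
python3 -m jog '{"dp":[[33,-20,0],[67,-40,20],[100,-58,50],[100,-58,80],[100,-58,80],[100,-58,80],[100,-58,105],[100,-58,129],[100,-58,129],[100,-58,129]],"delta_rot":[[0,0,0],[0,0,0],[0,0,0],[0,0,0],[0,0,0],[0,0,0],[0,0,0],[0,0,0],[0,0,0],[0,0,0]],"gripper":[-0.4,-0.4,-0.4,-0.4,-0.4,-0.4,-0.4,-0.4,-0.4,-0.4]}'; python3 -m jog '{"dp":[[0,0,0],[0,0,0],[0,0,0],[0,0,0]],"delta_rot":[[0,0,0],[0,0,0],[0,0,0],[0,0,0]],"gripper":[-1,-1,-1,-1]}' 20
python3 - <<'E'
from h import *
go(*capf("yellow")(-.035,0,.066),CY)
E
```

```text
time: 39.55
position: [0.6683, -0.0536, 0.1253]
tool_rot: [0.974, -0.228, 0.001, 0.0]
ft_force: [0.2, -0.4, 0.7]
grip_width: 0.0261
grip_force: 0.0
time: 39.95
position: [0.6685, -0.0542, 0.125]
tool_rot: [0.974, -0.228, 0.001, 0.001]
ft_force: [0.2, -2.7, 4.0]
grip_width: 0.0093
grip_force: 20.0
t 39.95 pos [668.5 -54.2 125. ] dp [-78.6  -0.5  58.8] rot [ 0.001 -0.003  0.   ] w 9.3
```

```bash
python3 -m jog '{"dp":[[-12.5,0,-3],[-24.1,0,-3.4],[-35.5,0,-1.4],[-46.3,0,2.8],[-56.1,0,9.1],[-64.4,0,17.1],[-70.9,0,26.7],[-75.4,0,37.4],[-77.3,0,45.8],[-78,0,54.5],[-78,0,58],[-78,0,60]],"delta_rot":[[0,0,0],[0,0,0],[0,0,0],[0,0,0],[0,0,0],[0,0,0],[0,0,0],[0,0,0],[0,0,0],[0,0,0],[0,0,0],[0,0,0]],"gripper":[-1,-1,-1,-1,-1,-1,-1,-1,-1,-1,-1,-1]}'; python3 -m jog '{"dp":[[0,0,0],[0,0,0],[0,0,0]],"delta_rot":[[0,0,0],[0,0,0],[0,0,0]],"gripper":[-1,-1,-1]}'
python3 - <<'E'
from h import *
go(*capf("yellow")(-.035,0,.066),CY)
E
```

```text
time: 41.15
position: [0.5989, -0.0182, 0.0734]
tool_rot: [0.974, -0.228, 0.002, -0.0]
ft_force: [-14.8, 2.4, 66.7]
grip_width: 0.0027
grip_force: 35.1
time: 41.45
position: [0.5988, -0.0182, 0.0736]
tool_rot: [0.974, -0.228, 0.003, -0.0]
ft_force: [-12.4, 1.4, 56.3]
grip_width: 0.0026
grip_force: 32.5
t 41.45 pos [598.8 -18.2  73.6] dp [-0.   0.9  7.6] rot [-0.001 -0.005  0.001] w 2.6
```

```bash
python3 -m jog '{"dp":[[0,0,-20],[0,0,-60],[40,25,-90],[85,57,-90],[85,57,-90],[85,57,-90],[85,57,-90]],"delta_rot":[[0,0,0],[0,0,0],[0,0,0],[0,0,0],[0,0,0],[0,0,0],[0,0,0]],"gripper":[-1,-0.4,-0.4,-0.4,-0.4,-0.4,-0.4]}'|head -2
python3 - <<'E'
from h import *
o=robot.get_obs(); im=robot.camera("wrist"); k=cam("wrist",o)
cv2.imwrite("pics/w8.png",im[:,:,::-1])
im=robot.camera("side"); cv2.imwrite("pics/sd8.png",cv2.resize(im[140:240,190:340,::-1],None,fx=4,fy=4,interpolation=cv2.INTER_CUBIC))
go(*capf("blue")(.042,0,.118),CY)
E
```

```text
time: 42.15
position: [0.6463, -0.1058, 0.152]
t 42.25 pos [ 646.6 -105.3  152.3] dp [ 2.8  1.5 34.3] rot [0.    0.005 0.001] w 26.0
```

View pics/sd8.png

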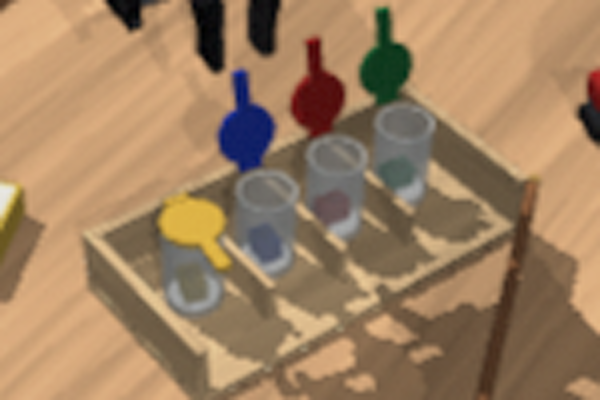

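The side view shows the yellow cap lying flat on its vial, with the others upright and the stones inside. Next is blue, gripped a bit deeper.

```bash
python3 -m jog '{"dp":[[2.5,1.5,12],[2.5,1.5,24],[2.5,1.5,36],[2.5,1.5,36],[2.5,1.5,36],[2.5,1.5,36],[2.5,1.5,36],[2.5,1.5,36],[2.5,1.5,36]],"delta_rot":[[0,0,0],[0,0,0],[0,0,0],[0,0,0],[0,0,0],[0,0,0],[0,0,0],[0,0,0],[0,0,0]],"gripper":[-0.4,-0.4,-0.4,-0.4,-0.4,-1,-1,-1,-1]}' 20; python3 -m jog '{"dp":[[-12.5,0,-3],[-24.1,0,-3.4],[-35.5,0,-1.4],[-46.3,0,2.8],[-56.1,0,9.1],[-64.4,0,17.1],[-70.9,0,26.7],[-75.4,0,37.4],[-77.3,0,45.8],[-78,0,53],[-78,0,55],[-78,0,55]],"delta_rot":[[0,0,0],[0,0,0],[0,0,0],[0,0,0],[0,0,0],[0,0,0],[0,0,0],[0,0,0],[0,0,0],[0,0,0],[0,0,0],[0,0,0]],"gripper":[-1,-1,-1,-1,-1,-1,-1,-1,-1,-1,-1,-1]}'
python3 - <<'E'
from h import *
go(*capf("blue")(-.035,0,.066),CY)
E
```

```text
time: 43.15
position: [0.6508, -0.1099, 0.1181]
tool_rot: [0.974, -0.228, 0.001, -0.0]
ft_force: [0.1, 0.0, 0.7]
grip_width: 0.0096
grip_force: 20.0
time: 44.35
position: [0.5853, -0.0759, 0.0733]
tool_rot: [0.974, -0.228, 0.007, 0.0]
ft_force: [-7.1, 4.4, 54.9]
grip_width: 0.0047
grip_force: 32.3
t 44.35 pos [585.3 -75.9  73.3] dp [-6.5  0.6  7.2] rot [-0.003 -0.014 -0.   ] w 4.7
```

```bash
python3 -m jog '{"dp":[[0,0,-20],[0,0,-60],[40,25,-90],[85,57,-90],[90,57,-90],[90,57,-90],[90,57,-90]],"delta_rot":[[0,0,0],[0,0,0],[0,0,0],[0,0,0],[0,0,0],[0,0,0],[0,0,0]],"gripper":[-1,-0.4,-0.4,-0.4,-0.4,-0.4,-0.4]}'|head -2
python3 - <<'E'
from h import *
go(*capf("red")(.042,0,.115),CY)
E
```

```text
time: 45.05
position: [0.634, -0.1654, 0.152]
t 45.05 pos [ 634.  -165.4  152. ] dp [-5.3 -0.8 37. ] rot [-0.     0.003 -0.   ] w 25.9
```

```bash
python3 -m jog '{"dp":[[-5,-1,12],[-5,-1,24],[-5,-1,37],[-5,-1,37],[-5,-1,37],[-5,-1,37],[-5,-1,37],[-5,-1,37],[-5,-1,37]],"delta_rot":[[0,0,0],[0,0,0],[0,0,0],[0,0,0],[0,0,0],[0,0,0],[0,0,0],[0,0,0],[0,0,0]],"gripper":[-0.4,-0.4,-0.4,-0.4,-0.4,-1,-1,-1,-1]}' 20; python3 -m jog '{"dp":[[-12.5,0,-3],[-24.1,0,-3.4],[-35.5,0,-1.4],[-46.3,0,2.8],[-56.1,0,9.1],[-64.4,0,17.1],[-70.9,0,26.7],[-75.4,0,37.4],[-77.3,0,45.8],[-78,0,51],[-78,0,51]],"delta_rot":[[0,0,0],[0,0,0],[0,0,0],[0,0,0],[0,0,0],[0,0,0],[0,0,0],[0,0,0],[0,0,0],[0,0,0],[0,0,0]],"gripper":[-1,-1,-1,-1,-1,-1,-1,-1,-1,-1,-1]}'
python3 - <<'E'
from h import *
go(*capf("red")(-.035,0,.066),CY)
E
```

```text
time: 45.95
position: [0.6317, -0.1643, 0.1161]
tool_rot: [0.974, -0.228, 0.0, 0.001]
ft_force: [-2.3, -3.1, 1.6]
grip_width: 0.0095
grip_force: 20.0
time: 47.05
position: [0.5682, -0.1317, 0.0739]
tool_rot: [0.974, -0.228, 0.008, 0.002]
ft_force: [-4.7, -0.1, 46.6]
grip_width: 0.0047
grip_force: 28.1
t 47.05 pos [ 568.2 -131.7   73.9] dp [-8.6  0.2  7.7] rot [-0.    -0.017  0.   ] w 4.7
```

```bash
python3 -m jog '{"dp":[[0,0,-20],[0,0,-60],[40,25,-90],[85,57,-90],[90,57,-90],[90,57,-90],[90,57,-90]],"delta_rot":[[0,0,0],[0,0,0],[0,0,0],[0,0,0],[0,0,0],[0,0,0],[0,0,0]],"gripper":[-1,-0.4,-0.4,-0.4,-0.4,-0.4,-0.4]}'|head -2
python3 - <<'E'
from h import *
go(*capf("green")(.042,0,.115),CY)
E
```

```text
time: 47.75
position: [0.616, -0.2186, 0.1539]
t 47.75 pos [ 616.  -218.6  153.9] dp [-6.4  0.5 38.9] rot [-0.001  0.003 -0.001] w 25.5
```

```bash
python3 -m jog '{"dp":[[-5,0,12],[-5,0,24],[-5,0,37],[-5,0,37],[-5,0,37],[-5,0,37],[-5,0,37],[-5,0,37],[-5,0,37]],"delta_rot":[[0,0,0],[0,0,0],[0,0,0],[0,0,0],[0,0,0],[0,0,0],[0,0,0],[0,0,0],[0,0,0]],"gripper":[-0.4,-0.4,-0.4,-0.4,-0.4,-1,-1,-1,-1]}' 20; python3 -m jog '{"dp":[[-12.5,0,-3],[-24.1,0,-3.4],[-35.5,0,-1.4],[-46.3,0,2.8],[-56.1,0,9.1],[-64.4,0,17.1],[-70.9,0,26.7],[-75.4,0,37.4],[-77.3,0,45.8],[-78,0,49],[-78,0,49]],"delta_rot":[[0,0,0],[0,0,0],[0,0,0],[0,0,0],[0,0,0],[0,0,0],[0,0,0],[0,0,0],[0,0,0],[0,0,0],[0,0,0]],"gripper":[-1,-1,-1,-1,-1,-1,-1,-1,-1,-1,-1]}'; python3 -m jog '{"dp":[[0,0,-20],[0,0,-60],[-40,-40,-110],[-75,-90,-150],[-75,-110,-190],[-75,-110,-190],[-75,-110,-190],[-75,-110,-190]],"delta_rot":[[0,0,0],[0,0,0],[0,0,0],[0,0,0],[0,0,0],[0,0,0],[0,0,0],[0,0,0]],"gripper":[-1,-1,-1,-1,-1,-1,-1,-1]}'
python3 - <<'E'
from h import *
im=robot.camera("side"); a=cv2.resize(im[150:290,190:340,::-1],None,fx=2.6,fy=2.6,interpolation=cv2.INTER_CUBIC)
o=robot.get_obs(); im=robot.camera("wrist"); k=cam("wrist",o); b=im[0:210,80:480,::-1]
b=cv2.resize(b,(400,a.shape[0]) if 0 else (410,215)); b=cv2.copyMakeBorder(b,0,a.shape[0]-215,0,0,cv2.BORDER_CONSTANT)
cv2.imwrite("pics/c9.png",np.hstack([a,b])); cv2.imwrite("pics/w9.png",im[:,:,::-1])
print(o["position"],a.shape)
for c in CEN: print(c,[(bb[0],bb[1],onz(k,bb[0],.075)[:2].round(4)) for bb in blobs(im,c,200) if bb[0][1]<210], proj(k,capf(c)(-.045,0,.073)).round(1),proj(k,capf(c)(0,0,.0755)).round(1))
E
```

```text
time: 48.65
position: [0.6125, -0.2189, 0.1182]
tool_rot: [0.974, -0.228, 0.0, 0.001]
ft_force: [-1.9, -3.7, 1.1]
grip_width: 0.0093
grip_force: 20.0
time: 49.75
position: [0.5479, -0.1856, 0.075]
tool_rot: [0.974, -0.228, 0.007, 0.002]
ft_force: [-2.3, 1.2, 32.3]
grip_width: 0.0019
grip_force: 19.7
time: 50.55
position: [0.5245, -0.0503, 0.2592]
tool_rot: [0.974, -0.227, 0.001, -0.0]
ft_force: [0.3, -0.3, -0.4]
grip_width: 0.0004
grip_force: 0.0
[ 0.52385849 -0.05077039  0.2580386 ] (364, 390, 3)
green [(array([343.8,  84. ]), [328, 61, 32, 57, 987], array([ 0.5691, -0.1964]))] [342.3 118.4] [343.5  81.1]
red [(array([296.6,  87.7]), [280, 63, 34, 60, 1182], array([ 0.5878, -0.1418])), (array([462.7, 111.7]), [434, 90, 59, 45, 1245], array([ 0.4712, -0.3533]))] [295.9 122.1] [296.5  83.9]
blue [(array([246.9,  93. ]), [230, 69, 35, 60, 1155], array([ 0.607 , -0.0872]))] [247. 128.] [246.9  89.4]
yellow [(array([145.5,  29.4]), [117, 0, 49, 53, 504], array([ 0.7377, -0.0152])), (array([197.4, 100.1]), [181, 76, 34, 60, 1164], array([ 0.6261, -0.0325]))] [198.4 134.6] [197.4  96.5]
```

View pics/c9.png

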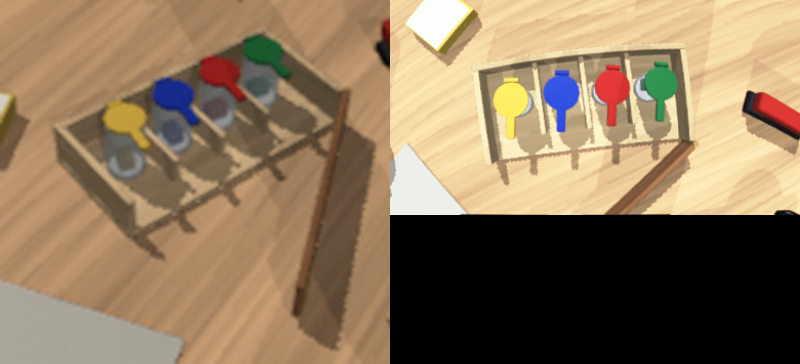

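The side and wrist pictures show all four caps flat. Cap centroids are back within 0.6 mm of their initial shut positions, and the stones are inside. Now I'll work out the gate.

Run:
```python
from h import *
k=cam("wrist",dict(position=np.array([.4462,.2014,.2584]),tool_rot=(R.from_euler("z",-.457)*R.from_quat([1,0,0,0])).as_quat()))
f=rack(.6012,-.1162,-.336); h=f(-.078,-.131,.031)
e=onz(k,(376,138),.053); v=e-h; print("hinge",h.round(3),"end",e.round(3),np.hypot(*v[:2]),"a",np.arctan2(-v[0],v[1])+.336)
e=onz(cam("side"),(304.6,267),.053); v=e-h; print("end",e.round(3),np.hypot(*v[:2]),np.arctan2(-v[0],v[1])+.336)
d=.135
for a,off in((.70,.035),(.6,.014),(.45,.014),(.3,.014),(.15,.014),(.05,.0135),(0,.0135),(-.02,.0135)):
    p=(-.078-d*np.sin(a)-off*np.cos(a), -.131+d*np.cos(a)-off*np.sin(a),.03); print(a,f(*p).round(4), "rack",np.round(p,4))
go(*f(-.078-d*np.sin(.7)-.035*np.cos(.7),-.131+d*np.cos(.7)-.035*np.sin(.7),.03),-.336)
```

```text
hinge [ 0.484 -0.214  0.031] end [0.41  0.036 0.053] 0.2608156283747417 a 0.6263696398891396
end [0.392 0.046 0.053] 0.2763995175142581 0.6777077479552371
0.7 [ 0.4036 -0.1005  0.03  ] rack [-0.1917 -0.0503  0.03  ]
0.6 [ 0.4356 -0.0875  0.03  ] rack [-0.1658 -0.0275  0.03  ]
0.45 [ 0.4551 -0.0816  0.03  ] rack [-0.1493 -0.0155  0.03  ]
0.3 [ 0.4752 -0.0787  0.03  ] rack [-0.1313 -0.0062  0.03  ]
0.15 [ 0.4956 -0.0789  0.03  ] rack [-0.112   0.0004  0.03  ]
0.05 [ 0.5095 -0.0808  0.03  ] rack [-0.0982  0.0032  0.03  ]
0 [ 0.5161 -0.0823  0.03  ] rack [-0.0915  0.004   0.03  ]
-0.02 [ 0.5188 -0.0829  0.03  ] rack [-0.0888  0.0042  0.03  ]
t 50.65 pos [523.5 -51.1 257.4] dp [-84.9  97.4 227.6] rot [ 0.     0.003 -0.125] w 0.5
```

```bash
python3 -m jog '{"dp":[[-28,32,40],[-56,64,70],[-85,97,90],[-85,97,120],[-85,97,160],[-85,97,200],[-85,97,227],[-85,97,227],[-85,97,227],[-85,97,227]],"delta_rot":[[0,0,-0.06],[0,0,-0.12],[0,0,-0.125],[0,0,-0.125],[0,0,-0.125],[0,0,-0.125],[0,0,-0.125],[0,0,-0.125],[0,0,-0.125],[0,0,-0.125]],"gripper":[-1,-1,-1,-1,-1,-1,-1,-1,-1,-1]}'
python3 - <<'E'
from h import *
f=rack(.6012,-.1162,-.336)
for p in((-.1658,-.0275,.03),(-.1313,-.0062,.03),(-.112,.0004,.03),(-.0982,.0032,.03),(-.0915,.004,.03)): go(*f(*p),-.336)
E
```

```text
time: 51.65
position: [0.4055, -0.1006, 0.0323]
tool_rot: [0.986, -0.167, 0.001, 0.0]
ft_force: [0.7, -0.4, 0.3]
grip_width: 0.0009
grip_force: 0.0
t 51.65 pos [ 405.5 -100.6   32.3] dp [ 24.1 -22.2   2.3] rot [ 0.    -0.001  0.   ] w 0.9
t 51.65 pos [ 405.5 -100.6   32.3] dp [ 58.6 -43.5   2.3] rot [ 0.    -0.001  0.   ] w 0.9
t 51.65 pos [ 405.5 -100.6   32.3] dp [ 77.9 -50.1   2.3] rot [ 0.    -0.001  0.   ] w 0.9
t 51.65 pos [ 405.5 -100.6   32.3] dp [ 91.7 -52.9   2.4] rot [ 0.    -0.001  0.   ] w 0.9
t 51.65 pos [ 405.5 -100.6   32.3] dp [ 98.4 -53.7   2.4] rot [ 0.    -0.001  0.   ] w 0.9
```

```bash
python3 -m jog '{"dp":[[12,-11,0],[24,-22,0],[34,-30,0],[43,-36,0],[52,-40,0],[60,-44,0],[69,-47,0],[78,-50,0],[85,-51,0],[91,-53,0],[91,-53,0]],"delta_rot":[[0,0,0],[0,0,0],[0,0,0],[0,0,0],[0,0,0],[0,0,0],[0,0,0],[0,0,0],[0,0,0],[0,0,0],[0,0,0]],"gripper":[-1,-1,-1,-1,-1,-1,-1,-1,-1,-1,-1]}'; python3 -m jog '{"dp":[[3,0,0],[6,0,0],[9,0,0],[10,0,0],[10,0,0]],"delta_rot":[[0,0,0],[0,0,0],[0,0,0],[0,0,0],[0,0,0]],"gripper":[-1,-1,-1,-1,-1]}'
```

```text
time: 52.75
position: [0.5096, -0.0802, 0.0315]
tool_rot: [0.986, -0.167, 0.001, 0.0]
ft_force: [-0.0, 0.2, 0.4]
grip_width: 0.0003
grip_force: 0.0
time: 53.25
position: [0.5114, -0.0808, 0.0312]
tool_rot: [0.986, -0.166, -0.007, -0.001]
ft_force: [-9.4, 2.1, 8.1]
grip_width: 0.0003
grip_force: 4.8
```

```bash
python3 -m jog '{"dp":[[3,0,0],[6,0,0],[9,0,0],[12,0,0],[12,0,0],[12,0,0]],"delta_rot":[[0,0,0],[0,0,0],[0,0,0],[0,0,0],[0,0,0],[0,0,0]],"gripper":[-1,-1,-1,-1,-1,-1]}'
python3 - <<'E'
from h import *
im=robot.camera("side"); a=cv2.resize(im[150:270,190:350,::-1],None,fx=4,fy=4,interpolation=cv2.INTER_CUBIC)
cv2.imwrite("pics/sd10.png",a)
E
```

```text
time: 53.85
position: [0.5147, -0.0817, 0.0308]
tool_rot: [0.986, -0.166, -0.016, -0.003]
ft_force: [-20.4, 4.0, 17.1]
grip_width: -0.0001
grip_force: 10.6
```

View pics/sd10.png

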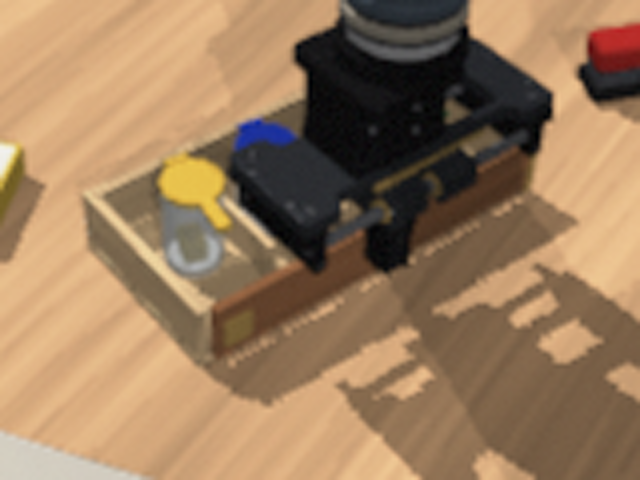

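The side view shows the gate flat against the rack front, with its catch plate at (240,328) aligned with the rack wall. I pushed with about 20 N against a 2–6 N catch. Now I'll back off and check that it stayed shut.

```bash
python3 -m jog '{"dp":[[-10,0,0],[-30,0,0],[-60,0,0],[-60,0,-40],[-60,0,-90],[-60,-20,-140],[-60,-40,-180],[-60,-60,-220],[-60,-60,-220],[-60,-60,-220],[-60,-60,-220]],"delta_rot":[[0,0,0],[0,0,0],[0,0,0],[0,0,0],[0,0,0],[0,0,0],[0,0,0],[0,0,0],[0,0,0],[0,0,0],[0,0,0]],"gripper":[-1,-1,-1,-1,-1,-1,-1,-1,-1,-1,-1]}'
python3 - <<'E'
from h import *
o=robot.get_obs(); im=robot.camera("wrist"); k=cam("wrist",o)
cv2.imwrite("pics/w11.png",cv2.resize(im[30:220,120:420,::-1],None,fx=2.6,fy=2.6,interpolation=cv2.INTER_CUBIC))
for c in CEN: print(c,[(bb[0],onz(k,bb[0],.075)[:2].round(4)) for bb in blobs(im,c,400) if bb[0][1]<210])
s=robot.camera("side"); cv2.imwrite("pics/sd11.png",s[:,:,::-1])
E
```

```text
time: 55.0
position: [0.4912, -0.0108, 0.2503]
tool_rot: [0.986, -0.167, -0.001, -0.0]
ft_force: [-0.5, -0.1, 0.5]
grip_width: 0.0006
grip_force: 0.0
green [(array([376.2,  62.1]), array([ 0.569 , -0.1965]))]
red [(array([330.4,  58.1]), array([ 0.5874, -0.1415])), (array([481.2, 112.4]), array([ 0.4686, -0.3478]))]
blue [(array([280.7,  55.3]), array([ 0.6067, -0.087 ]))]
yellow [(array([229.4,  55. ]), array([ 0.6258, -0.0325]))]
```

View pics/w11.png

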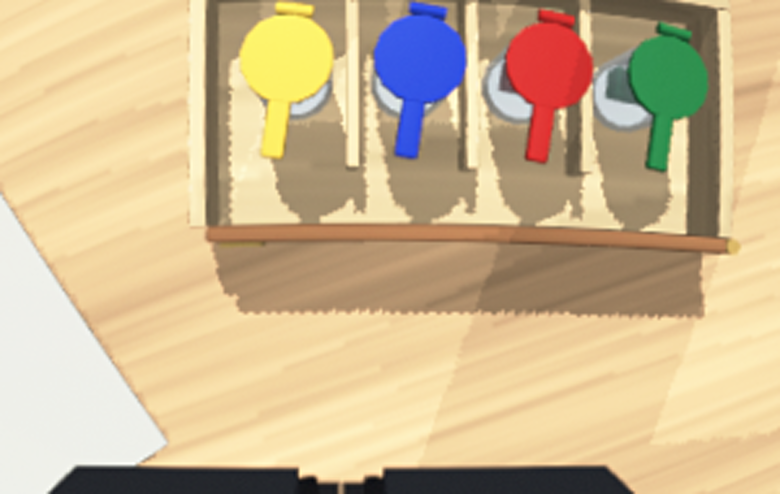

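The gate lies flush along the rack front, from (207,235) to (730,243), and all four caps are flat with the arm clear. Handing in.

```bash
python3 -c "
from rig import robot
print(robot.hand_in())"
```

```text
the job is handed in; nothing more can be done
None
```

I handed the job in at about 55 s of robot time: all four stones are in the vials of their own colour, all caps look pressed shut and the gate looks home in the last pictures, and the arm came nowhere near the mug, stapler or notes (the hand-in call returned no verdict).

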